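# Clip the hand tamper into its bench holder

### The arm

A 7-joint arm with a two-finger parallel gripper is mounted at the origin on the work surface. World frame = base frame: x ahead of the robot, y to its left, z up, the work surface at z = 0. Lengths are in m, angles in rad, forces in N, time in s.
With the tool pointing down it reaches from about 0.4 to 0.9 m from the base axis. Payload 5.5 kg.
Tool frame: the origin (TCP) lies on the centre line of the jaws, within the pads' length; the fingertips stand 11 mm ahead of it and the grasp point (between the pads) lies 8 mm behind it (tip_extent is the distance from the TCP to the fingertips, in m); x points along the fingers, y is the direction in which the jaws open and shut, and the axes are right-handed (so a half turn about x gives the same grasp; the last joint's range is limited). The gripper opens to 92 mm and grips with 3 to 60 N. Pads are 19 mm wide; open, the fingers measure 130 mm over their backs; the gripper's body (75 mm by 190 mm) begins 47 mm behind the grasp point.
Start: joints at [-1.08, 0.501, -0.427, 1.55, 0.221, 1.138, -0.21], TCP at [0.147, 0.633, 0.209] pointing down, gripper open.
Joint ranges: [-2.88, 2.88], [-0.31, 2.03], [-1.54, 1.56], [0.2, 2.42], [-1.41, 4.55], [0.19, 2.02], [-2.57, 2.57]. Speed limits (rad/s): [2.57, 2.57, 3.14, 3.14, 3.14, 3.14, 3.14].

### API

Orientations are given as a rotation vector (axis times angle).
In Python, from bench import * gives the robot as it stands.
- The arm moves only by the tool move_arm, never from a script. Its argument "series" is a list that holds one entry, the list of rows, each a list of 5 numbers: the finger opening in mm, from 0 to 91.8, then the shift along the tool's x, y, z in mm, then the turn about the tool's x in rad. In form: [[[hand, dx, dy, dz, spin], ...]]. A call has 1 to 20 rows; each row shifts and turns the pose as measured when the row begins, along the tool's axes as they then stand; what a row does not reach is not made up. A row lasts 1/8 s, in which the tool goes at most 62.5 mm and 10.7 degrees, less where a joint would pass 70% of its speed; a pose out of reach is approached as far as the arm can. A call is refused whole if a number of a shift passes 62.5 or a number of a turn 0.188, either way. A call with a gripper value outside its range is refused whole. The fingers move at their own pace and stop on an object; "squeeze" is the grip in N (left out, the last holds). Time passes only in rows, so rows that do not move let the fingers close. It gives the time, the measured TCP pose, the force and the opening at its end, in the units of the state.
- get_obs(): the state, without advancing time (a new reading comes with each control period).
- grab_frame(name): name is "side" or "top"; returns a dict with "img" (480x640x3 uint8, red, green, blue), "fov_y" (degrees; the focal length in pixels is half the picture's height over the tangent of half this angle, whatever the lens; pixels are square), "cx", "cy" (the principal point, pixels), "k1" (the pictures are not rectified: a ray, as slopes to the right and down, at radius r is drawn at 1 + k1 r^2 times it, then the intrinsics apply), "view" (4x4, takes a point from world to camera coordinates). Camera axes: x right, y down, z forward; pixel columns grow to the right and rows downward; lengths in m; the calibration is good to about 2 mm. A picture is of the moment at which its call begins. There is no depth.
- job_done(): hands the job in, once; it reports no verdict.
Trained networks look in a picture, given as the dict that the camera call returned (one of the last four; its "shot" number tells which), for a name from the list of things; names that differ only in an ending like _2 or _b are one class to them, and where a whole thing is asked for, a point or a joint stands for the part that bears it (a point fixed in the world has none). Each returns a list of dicts, best first, with "confidence" (0 to 1); they miss things now and then, are a little off and sometimes report something else, mostly with a low value. They report only what shows in the picture. A call takes as long as a camera call. They do not tell look-alikes from the thing itself.
- cut_out(picture, name): "mask" (480x640 bool, what is visible of it) and "extent" ([centre column, centre row, width, height] as shares, 0 to 1, of the picture: columns of its width, rows of its height, round what is visible of it).
- pinpoint(picture, name): "at" ([column, row] as shares, 0 to 1, of the picture: columns of its width, rows of its height: a listed point, or the origin of a listed thing).
The state is a dict: "t": time; "q": joint angles; "qd": joint speeds; "joint_torque": joint torques, N m; "ee_pos": TCP position; "tcp_rot": TCP orientation; "force": force on the tool from outside, world axes, zero at the start; "moment": the same for the moment, N m; "grip_width": opening from 0.0 (shut) to 1.0 (fully open).
Only numpy, scipy, OpenCV 4.12 (cv2) and the standard library are available. Lean on these libraries where they do the work, as an engineer would, in place of code of your own. Each camera call takes 0.05 s, during which the arm holds its last target.

### The job

Put the stainless hand tamper away in its holder on the bench: with the handle raised, hook its foot disc under the holder's ledge, then swing the handle down so that the bare neck of the rod pushes past the sprung jaw and sits fully home in the fork clip with the jaw closed over it. Let go of it, and leave the things standing around where they are.

Things in the scene. Friction and masses are not known exactly. Their poses are not given: they have to be found in the camera images.
- tamper: Loose hand tamper, 182 mm long, about 0.4 kg: steel rod 14 mm thick, square white handle at one end, steel foot disc at the other; at the start it lies level, foot roughly towards the robot. x runs along the rod from foot to handle, z up. Origin: on the rod axis (13 mm above the bench at the start), middle of the bare neck (x -16 to +16 mm) that goes into the clip. Centre of mass at x about +23 mm.
- tamper_foot (a point): Centre of the tamper's foot disc, at x = -87 mm on the tamper; axes as the tamper. Foot disc: 26 mm in diameter, x -82 to -92 mm. A round guard collar of 26 mm diameter sits on the rod at x -16 to -22 mm; the rod between is bare.
- tamper_grip (a point): Centre of the tamper's handle, at x = +53 mm on the tamper; axes as the tamper. Handle: 26 x 26 mm square, x +16 to +90 mm.
- holder: Holder fixed to the bench: aluminium base plate (x -118 to +68 mm, 90 mm wide, 10 mm thick), ledge bracket at the end near the robot, fork clip in the middle. Origin: on the bench below the middle of the clip; z up, x from the ledge towards where the handle goes (away from the robot). The seated tamper has its axes parallel to these, its origin at (0, 0, 55) mm, 6 mm of play along x.
- seat (a point): Where the tamper's origin lies when fully home, 55 mm above the holder's origin; axes as the holder. Grey plastic fork clip: x -10 to +10 mm, slot 16 mm wide (y -8 to +8) with its floor 48 mm above the bench; fixed prong on the -y side with a sloping lead-in up to 83 mm, sprung jaw on the +y side. The guard collar goes on the ledge side of the fork, the handle on the other.
- ledge_lip (a point): Middle of the lower edge of the ledge's lip, (-80, 0, 70) mm on the holder; axes as the holder. Ledge: 50 mm wide, underside 70 mm above the bench, from this lip to the back wall's face at x -98 mm; open below to the base plate and at the sides. A level rod cannot go in (ledge and collar block it); tilted 30 to 40 degrees, handle high, the foot goes under and the collar clears the fork.
- jaw (a joint): Angle (rad) of the clip's white sprung jaw, hinged low on the fork's +y side about the x axis. 0 = closed, nose over the slot (underside 64 mm, top of its sloping face about 83 mm above the bench); grows as the nose is pushed outward (+y). Its spring closes it. The neck pushes it to about 0.2 to pass, taking about 10 to 20 N down at the neck, less at the handle; then it snaps back over the rod.
- jar: Bystander: amber jar with a white cap, 60 mm in diameter, 75 mm tall, origin at its underside. Leave alone.
- sieve: Bystander: open steel sieve pan, 100 mm in diameter, 40 mm tall, origin at its underside. Leave alone.
- foot_ring: Bystander: white plastic ring, 90 mm in diameter, 22 mm tall, origin at its underside. Leave alone.
Not all that is in view belongs to the job. Several things look just like the tamper: the one meant starts farthest to the robot's left.

How it is judged:
By the outcome, as a careful person would: the job done as asked, in the order asked, and still so for the second after the job is handed in, with the robot touching nothing.
It also fails if it takes over 48 s, if anything falls off the work surface, if the arm or the gripper's body presses on something with over 40 N, if the wrist force passes 120 N, or if a joint passes its speed limit or range.

## Working session

There is one attempt and no reset: what is moved stays moved. The work goes in short steps, Python scripts to look and compute and a tool call to move; the robot and the scene stay as the last step left them, time stands still between calls to the robot, and variables do not carry over. Pictures are saved under pics/ and viewed, and the job is handed in when it is done.

Besides the shell and the picture viewer there is one more tool, called after "Request:" by a JSON object that holds its "op" and its "data", one argument or row to a line. move_arm: Moves the arm, as the interface text tells. Its arguments: {"type":"object","properties":{"series":{"type":"array","items":{"type":"array","items":{"type":"array","items":{"type":"number"}}}},"squeeze":{"type":"number"}},"required":["series"]}

```bash
mkdir -p pics; ls
python3 - <<'E'
from bench import *
import cv2
o=get_obs();print(o)
for n in("side","top"):
    p=grab_frame(n);print(n,p["fov_y"],p["cx"],p["cy"],p["k1"],p["view"],p["shot"])
    cv2.imwrite(f"pics/{n}0.png",p["img"][:,:,::-1])
    for k in("tamper","tamper_foot","tamper_grip","holder","seat","ledge_lip","jar","sieve","foot_ring"):
        print(k,[( [round(a["at"][0]*640),round(a["at"][1]*480)],round(a["confidence"],2)) for a in pinpoint(p,k)])
E
```

```text
pics
{'t': 0.0, 'q': array([-1.07979558,  0.50185786, -0.42678631,  1.55145438,  0.22078847,
        1.13831987, -0.21029377]), 'qd': array([-2.22586693e-04, -9.53908696e-04, -6.29104801e-04, -1.14535476e-03,
        7.52667790e-04,  2.19521098e-03,  3.07974864e-05]), 'joint_torque': array([ 2.56994090e-04, -5.66596484e+01, -5.81600547e+00, -2.79116124e+01,
       -6.85365312e-02,  3.03932873e-02,  1.89343864e-04]), 'ee_pos': array([0.1466657 , 0.63246658, 0.20746987]), 'tcp_rot': array([ 0.17726623,  1.56368723, -0.18035419]), 'force': array([ 0.87870489, -0.44873829, -0.99349848]), 'moment': array([-0.04286884, -0.02911752,  0.00101965]), 'grip_width': 1.0011447657659194}
side 46.82319051985159 323.04261815993453 237.34781930461094 -0.13084502724710037 [[ 0.95696373 -0.28961764  0.01849446 -0.47685896]
 [-0.13788561 -0.50983132 -0.84915227  0.13360913]
 [ 0.25535854  0.81005781 -0.52782418  1.07619979]
 [ 0.          0.          0.          1.        ]] 1
tamper [([252, 371], 0.96), ([313, 216], 0.64), ([284, 259], 0.58), ([470, 292], 0.56)]
tamper_foot [([256, 246], 0.91), ([276, 
[... 421 characters left out ...]
8158390810353 319.0626565551466 244.59108813371395 -0.08183126887359239 [[ 0.02329739 -0.99954448 -0.01918506  0.01027717]
 [-0.98984194 -0.02037058 -0.14070526  0.51903291]
 [ 0.14025036  0.02226825 -0.98986563  1.31497175]
 [ 0.          0.          0.          1.        ]] 2
tamper [([430, 335], 0.82), ([321, 286], 0.79), ([396, 158], 0.78)]
tamper_foot [([399, 192], 0.97), ([243, 263], 0.96), ([287, 300], 0.93), ([430, 299], 0.88)]
tamper_grip [([329, 276], 0.95), ([278, 223], 0.91), ([395, 143], 0.63), ([432, 352], 0.56)]
holder [([402, 239], 0.61)]
seat [([401, 235], 0.77)]
ledge_lip [([418, 263], 0.92)]
jar [([341, 163], 0.83)]
sieve [([166, 242], 0.72)]
foot_ring [([496, 229], 0.77)]
```

View pics/side0.png

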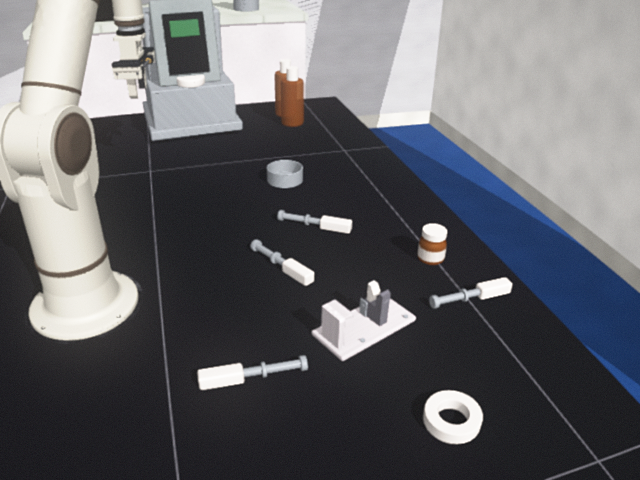

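View pics/top0.png

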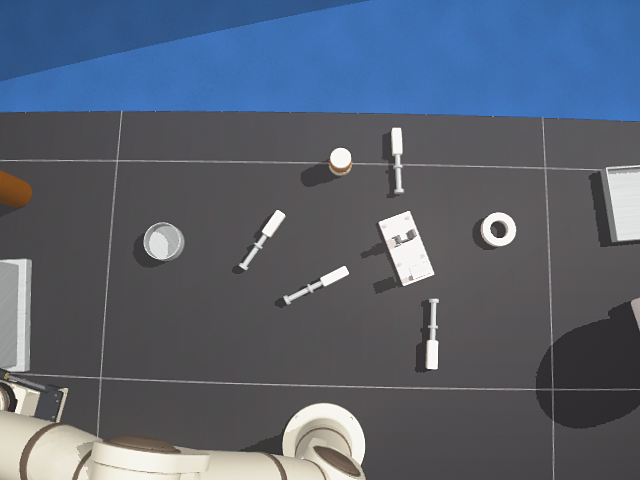

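Four look-alikes in the top view: A (262,240), B (316,286), C (397,160), D (432,335). Robot's left (+y) is toward the image's left, so A (foot 243,263 / grip 278,223) is the one meant. I'll confirm that in an enlarged crop and measure.

```bash
cat > h.py <<'E'
from bench import *
import numpy as np, cv2
from scipy.spatial.transform import Rotation as R
def K(p):
    f=240/np.tan(np.radians(p["fov_y"])/2); return np.array([[f,0,p["cx"]],[0,f,p["cy"]],[0,0,1]]),np.array([p["k1"],0,0,0.])
def proj(p,X):
    k,d=K(p);V=p["view"];r,_=cv2.Rodrigues(V[:3,:3]);return cv2.projectPoints(np.float64(X).reshape(-1,1,3),r,V[:3,3],k,d)[0].reshape(-1,2)
def ray(p,uv):
    k,d=K(p);u=cv2.undistortPoints(np.float64(uv).reshape(1,1,2),k,d).ravel();V=p["view"]
    return -V[:3,:3].T@V[:3,3], V[:3,:3].T@np.array([*u,1])
def onz(p,uv,z):
    c,d=ray(p,uv);return c+d*(z-c[2])/d[2]
def tri(pa,ua,pb,ub):
    A=np.zeros((3,3));b=np.zeros(3)
    for p,u in((pa,ua),(pb,ub)):
        c,d=ray(p,u);d/=np.linalg.norm(d);M=np.eye(3)-np.outer(d,d);A+=M;b+=M@c
    return np.linalg.solve(A,b)
def pts(p,n): return [(np.array([a["at"][0]*640,a["at"][1]*480]),a["confidence"]) for a in pinpoint(p,n)]
def crop(p,c,w,h,s,fn,marks=()):
    im=p["img"][:,:,::-1].copy();x,y=int(c[0]-w/2),int(c[1]-h/2);x=max(x,0);y=max(y,0)
    o=cv2.resize(im[y:y+h,x:x+w],None,fx=s,fy=s,interpolation=cv2.INTER_CUBIC)
    for m in marks: cv2.circle(o,(int((m[0]-x+.5)*s),int((m[1]-y+.5)*s)),3,(0,0,255),1)
    cv2.imwrite(fn,o)
E
python3 - <<'E'
from h import *
np.set_printoptions(precision=4,suppress=True)
s=grab_frame("side");t=grab_frame("top")
for n,z in(("tamper",.013),("tamper_foot",.013),("tamper_grip",.013),("seat",.055),("ledge_lip",.07),("holder",0),("jar",0),("sieve",0),("foot_ring",0)):
    for nm,p in(("side",s),("top",t)):
        for u,c in pts(p,n): print(n,nm,u.round(1),round(c,2),onz(p,u,z))
crop(t,(262,240),100,80,6,"pics/A.png")
crop(t,(405,245),100,100,6,"pics/H.png")
crop(s,(365,315),120,100,6,"pics/Hs.png")
E
```

```text
tamper side [311.4 221.4] 0.87 [0.5217 0.1753 0.013 ]
tamper side [252.2 373.1] 0.75 [ 0.2893 -0.2819  0.013 ]
tamper side [281.1 259. ] 0.61 [0.4137 0.0361 0.013 ]
tamper top [433.3 332.4] 0.86 [ 0.2964 -0.2818  0.013 ]
tamper top [320.4 285.2] 0.79 [0.4137 0.0162 0.013 ]
tamper top [262.7 235. ] 0.76 [0.5449 0.1742 0.013 ]
tamper top [396.5 155.9] 0.59 [ 0.7721 -0.1844  0.013 ]
tamper_foot side [279.2 214.2] 0.89 [0.4541 0.2302 0.013 ]
tamper_foot side [434.4 301.5] 0.82 [ 0.6705 -0.1894  0.013 ]
tamper_foot side [254.5 244. ] 0.76 [0.3694 0.111  0.013 ]
tamper_foot side [303.3 360.7] 0.68 [ 0.3791 -0.2763  0.013 ]
tamper_foot top [286.6 301.3] 0.88 [0.3693 0.1043 0.013 ]
tamper_foot top [432.3 300.1] 0.81 [ 0.3806 -0.2795  0.013 ]
tamper_foot top [242.  264.1] 0.74 [0.4652 0.2268 0.013 ]
tamper_foot top [400.1 192.7] 0.61 [ 0.6685 -0.1942  0.013 ]
tamper_grip side [493.9 290.5] 0.91 [ 0.8061 -0.1913  0.013 ]
tamper_grip side [298.6 273.8] 0.89 [ 0.4364 -0.0272  0.013 ]
tamper_grip side [334.7 220.8] 0.68 [0.5772 0.1633 0.013 ]
tamper_grip side [222.1 373.6] 0.68 [ 0.2405 -0.2699  
[... 443 characters left out ...]
[ 0.5422 -0.2047  0.055 ]
ledge_lip side [344.1 310.7] 0.9 [ 0.4652 -0.2326  0.07  ]
ledge_lip top [418.  263.2] 0.69 [ 0.4714 -0.232   0.07  ]
holder side [377.  322.8] 0.96 [ 0.5439 -0.2039  0.    ]
holder top [404.9 240.7] 0.88 [ 0.5392 -0.2089  0.    ]
jar side [430.9 256.1] 0.96 [ 0.7465 -0.023   0.    ]
jar top [343.4 164.3] 0.81 [ 0.7492 -0.0396  0.    ]
sieve side [283.9 181.5] 0.89 [0.5138 0.4315 0.    ]
sieve side [449.1 423.4] 0.22 [ 0.5646 -0.4611  0.    ]
sieve top [167.3 244.1] 0.66 [0.5168 0.4373 0.    ]
foot_ring side [449.5 420.1] 0.79 [ 0.5683 -0.4553  0.    ]
foot_ring side [333.6 220.8] 0.73 [0.5817 0.1853 0.    ]
foot_ring top [496.6 227.6] 0.81 [ 0.5804 -0.4591  0.    ]
```

View pics/A.png

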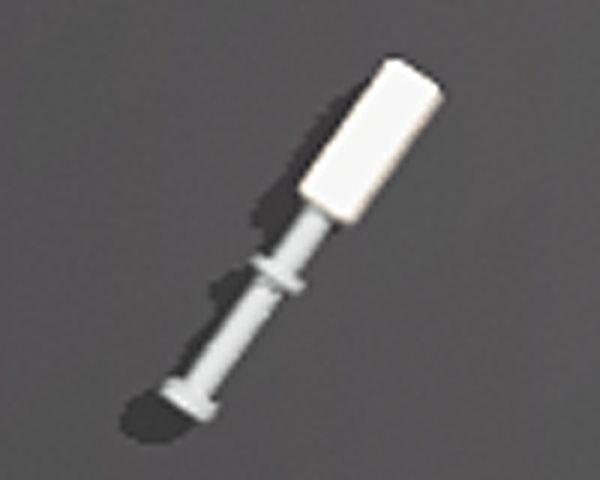

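View pics/H.png

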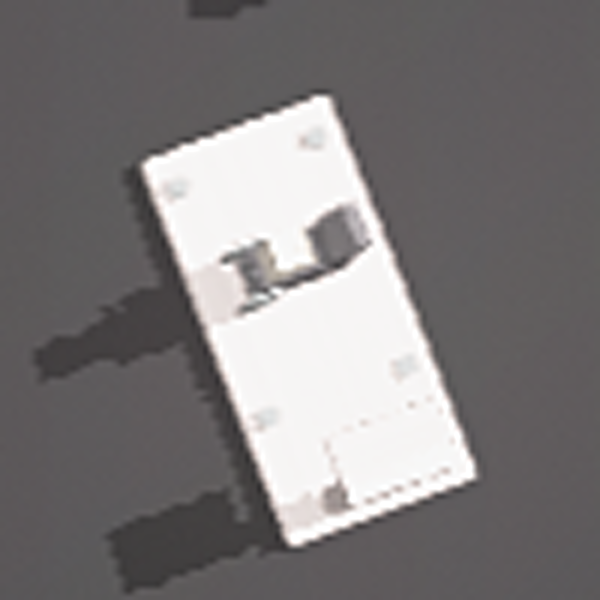

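View pics/Hs.png

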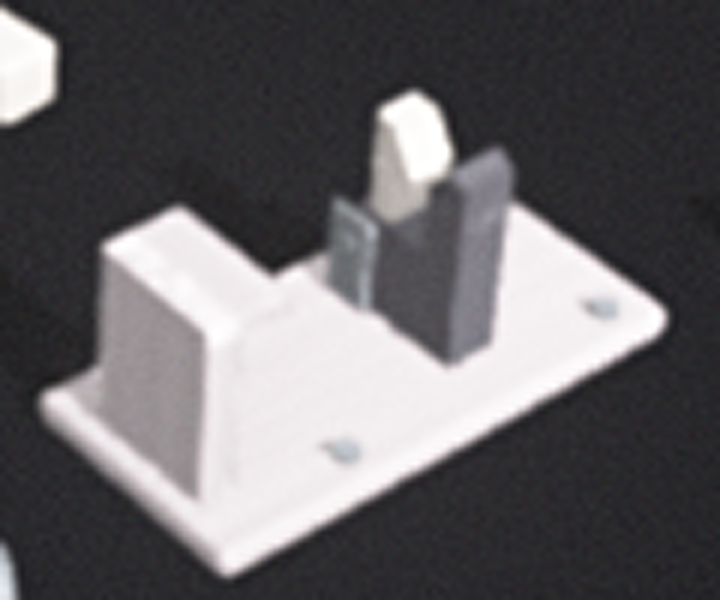

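Crop confirms A: disc foot at lower left (~243,263), collar at (259,245), white square handle (275,223), complete and leftmost. Next is a precise model fit.

```bash
cat > fit.py <<'E'
from h import *
from scipy.optimize import minimize
def cyl(x0,x1,r):
    a=np.linspace(0,2*np.pi,24,endpoint=False);return np.array([[x,r*np.cos(t),r*np.sin(t)] for x in(x0,x1) for t in a])
def box(x0,x1,y0,y1,z0,z1): return np.array([[x,y,z] for x in(x0,x1) for y in(y0,y1) for z in(z0,z1)],float)
TP=[cyl(-.092,-.082,.013),cyl(-.092,.02,.007),cyl(-.022,-.016,.013),box(.016,.09,-.013,.013,-.013,.013)]
HP=[box(-.118,.068,-.045,.045,0,.01)]
S=8
def render(p,parts,T,o,w,h):
    m=np.zeros((h*S,w*S),np.uint8)
    for P in parts:
        q=proj(p,P@T[:3,:3].T+T[:3,3]);q=((q-o+.5)*S)
        cv2.fillConvexPoly(m,cv2.convexHull(np.round(q*16).astype(np.int32)),1,shift=4)
    return cv2.resize(m.astype(np.float32),(w,h),interpolation=cv2.INTER_AREA)
def Tz(x,y,z,yaw):
    T=np.eye(4);T[:3,:3]=R.from_euler("z",yaw).as_matrix();T[:3,3]=x,y,z;return T
E
python3 - <<'E'
from fit import *
np.set_printoptions(precision=4,suppress=True)
ims={n:grab_frame(n) for n in("side","top")}
for n,p in ims.items(): print(n,"cam",ray(p,(320,240))[0])
def obs(p,c,w,h,lo,hi):
    o=np.array([c[0]-w//2,c[1]-h//2]);g=cv2.cvtColor(p["img"],cv2.COLOR_RGB2GRAY)[o[1]:o[1]+h,o[0]:o[0]+w].astype(float)
    return o,np.clip((g-lo)/(hi-lo),0,1)
def fit(views,parts,x0,z):
    def cost(v,vs=views):
        T=Tz(v[0],v[1],z,v[2]);return sum(((render(p,parts,T,o,m.shape[1],m.shape[0])-m)**2).sum() for p,o,m in vs)
    out=[]
    for vs in([views[0]],[views[1]],views):
        r=minimize(cost,x0,args=(vs,),method="Nelder-Mead",options=dict(initial_simplex=np.array(x0)+np.array([[0,0,0],[.006,0,0],[0,.006,0],[0,0,.06]]),xatol=1e-5,fatol=1e-3));out.append(r);print(r.x,np.degrees(r.x[2]),r.fun)
    return out
s,t=ims["side"],ims["top"]
A=[]
for p,c,w,h in((t,(262,240),70,80),(s,(315,221),96,44)):
    o,m=obs(p,c,w,h,75,150);A.append((p,o,m))
print("tamper top/side/both");rt=fit(A,TP,[.53,.18,-.6],.013)
print("holder (plate, top)")
o,m=obs(t,(405,243),90,104,75,170);m=cv2.morphologyEx(m.astype(np.float32),cv2.MORPH_CLOSE,np.ones((15,15)))
rh=fit([(t,o,m)]*2,HP,[.543,-.206,.37],0)
for v,nm in((rt[0].x,"T"),(rt[2].x,"B")):
  for p,c in((t,(262,240)),(s,(315,221))):
    crop(p,c,100,80,6,f"pics/fit{nm}{p['shot']%2}.png",proj(p,np.array([[-.092,0,0],[0,0,0],[-.019,0,.013],[.016,.013,.013],[.016,-.013,.013],[.09,.013,.013],[.09,-.013,.013]])@Tz(*v[:2],.013,v[2])[:3,:3].T+[*v[:2],.013]))
v=rh[0].x
hp=np.array([[-.118,-.045,.01],[-.118,.045,.01],[.068,-.045,.01],[.068,.045,.01],[-.08,-.025,.07],[-.08,.025,.07],[-.01,-.008,.083],[.01,-.008,.083],[-.01,-.008,.048],[-.01,.008,.048]])@Tz(0,0,0,v[2])[:3,:3].T+[*v[:2],0]
crop(t,(405,245),100,100,6,"pics/fitHt.png",proj(t,hp));crop(s,(365,315),120,100,6,"pics/fitHs.png",proj(s,hp))
E
python3 -c "
import cv2,numpy as np
a=cv2.imread('pics/fitHt.png');b=cv2.imread('pics/fitHs.png');b=cv2.resize(b,None,fx=.5,fy=.5) if 0 else b
cv2.imwrite('pics/fH.png',cv2.resize(np.hstack([a,cv2.resize(b,(720,600))]),(792,360)))
import glob
f=sorted(glob.glob('pics/fit[TB]?.png'));print(f)
r=[cv2.resize(cv2.imread(x),(400,300)) for x in f];cv2.imwrite('pics/fT.png',np.vstack([np.hstack(r[:2]),np.hstack(r[2:])]))"
```

```text
side cam [ 0.1999 -0.9418  0.6903]
top cam [ 0.3291 -0.0084  1.3749]
tamper top/side/both
[ 0.533   0.1762 -0.5794] -33.19677646835599 79.14128980034724
[ 0.5307  0.1789 -0.587 ] -33.634620091240784 12.511581163194444
[ 0.5314  0.1775 -0.5809] -33.285351062764576 125.24626614583335
holder (plate, top)
[ 0.5431 -0.2019  0.3721] 21.320147108278256 291.7425537109375
[ 0.5431 -0.2019  0.3721] 21.320147108278256 291.7425537109375
[ 0.5431 -0.2019  0.3721] 21.320147108278256 583.485107421875
['pics/fitB0.png', 'pics/fitB1.png', 'pics/fitT0.png', 'pics/fitT1.png']
```

View pics/fH.png

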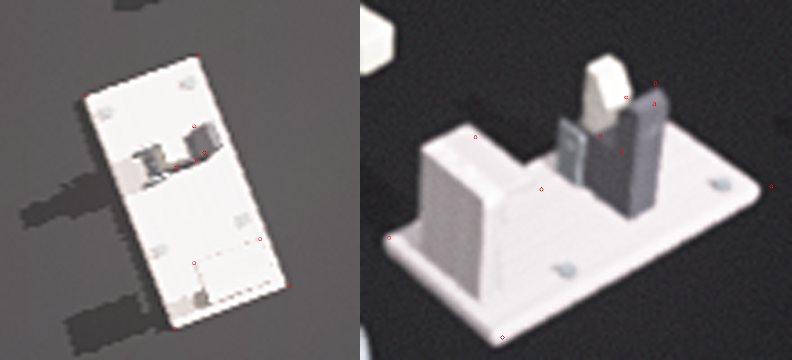

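View pics/fT.png

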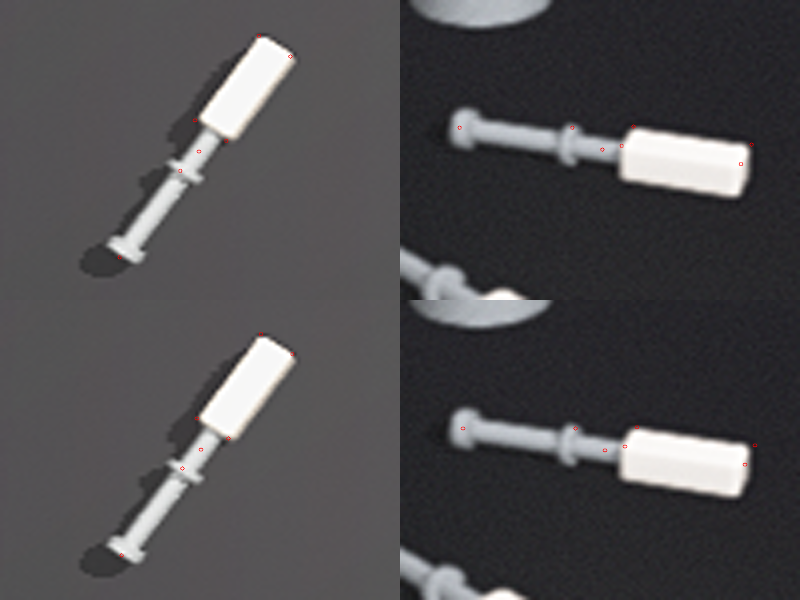

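Run:
```python
from fit import *
np.set_printoptions(precision=4,suppress=True)
s=grab_frame("side");t=grab_frame("top")
T0=Tz(.542,-.202,0,.372)
def ob(p,c,w,h,lo,hi):
    o=np.array([c[0]-w//2,c[1]-h//2]);g=cv2.cvtColor(p["img"],cv2.COLOR_RGB2GRAY)[o[1]:o[1]+h,o[0]:o[0]+w].astype(float)
    ig=render(p,[box(-.125,-.07,-.032,.032,.014,.1),box(-.018,.018,-.04,.052,.014,.1)],T0,o,w,h)>0
    return p,o,np.clip((g-lo)/(hi-lo),0,1),~ig
V={"side":ob(s,(365,320),110,80,45,200),"top":ob(t,(405,243),90,104,75,200)}
def cost(v,vs):
    T=Tz(v[0],v[1],0,v[2]);return sum((((render(p,HP,T,o,m.shape[1],m.shape[0])-m)**2)*k).sum() for p,o,m,k in vs)
for vs in(["side"],["top"],["side","top"]):
    x0=np.array([.542,-.203,.372])
    r=minimize(cost,x0,args=([V[k] for k in vs],),method="Nelder-Mead",options=dict(initial_simplex=x0+np.array([[0,0,0],[.006,0,0],[0,.006,0],[0,0,.06]]),xatol=1e-5,fatol=1e-3));print(vs,r.x,np.degrees(r.x[2]),r.fun)
```

```text
['side'] [ 0.5409 -0.1986  0.3705] 21.229484403870227 32.71926930565492
['top'] [ 0.5427 -0.202   0.3748] 21.47171866765318 128.833562359375
['side', 'top'] [ 0.5415 -0.1998  0.3672] 21.040293499108984 237.6543736257154
```

```bash
cat > g.py <<'E'
from h import *
np.set_printoptions(precision=4,suppress=True)
T_A=np.array([.5318,.1776]);YA=-.582
H=np.array([.5418,-.2003]);YH=.371
def st(): 
    o=get_obs();M=R.from_rotvec(o["tcp_rot"]).as_matrix();return o,M
def plan(tgt,yaw,yoff=np.pi/2):
    """tool y to be along yaw+90 (mod pi)"""
    o,M=st();d=M.T@(np.array(tgt)-o["ee_pos"])*1000
    cy=np.arctan2(M[1,1],M[0,1]);e=(yaw+np.pi/2-cy+np.pi/2)%np.pi-np.pi/2
    ang=-e  # tool x down
    print("t",o["t"],"pos",o["ee_pos"],"toolx",M[:,0],"yaw_y",cy,"q",o["q"].round(2))
    print("shift mm (tool)",d.round(1),"spin",round(ang,3),"F",o["force"].round(1),"w",round(o["grip_width"]*91.8,1))
E
python3 - <<'E'
from g import *
c,s=np.cos(YA),np.sin(YA)
plan([T_A[0]+.055*c,T_A[1]+.055*s,.12],YA)
E
```

```text
t 2.2 pos [0.1468 0.6332 0.2085] toolx [ 0. -0. -1.] yaw_y 1.3430972760774766 q [-1.08  0.5  -0.43  1.55  0.22  1.14 -0.21]
shift mm (tool) [  88.5 -376.   529.5] spin 0.354 F [-0.5  0.9  0.5] w 91.7
```

Request:
{"op": "move_arm", "data": {
  "series": [
    [[70,5,-31,44,0],[70,5,-31,44,0],[70,5,-31,44,0],[70,5,-31,44,0],[70,5,-31,44,0],[70,5,-31,44,0],[70,5,-31,44,0],[70,5,-31,44,0],[70,5,-31,44,0],[70,5,-31,44,0],[70,5,-31,44,0],[70,5,-31,44,0],[70,0,0,0,0.177],[70,0,0,0,0.177],[70,0,0,0,0]]
  ],
  "squeeze": 15
}}

```text
t: 4.08
ee_pos: [0.593, 0.138, 0.1465]
tcp_rot: [0.466, 1.518, -0.454]
force: [0.9, 0.6, -0.4]
grip_width: 0.765
```

Run:
```python
from g import *
c,s=np.cos(YA),np.sin(YA)
plan([T_A[0]+.055*c,T_A[1]+.055*s,.015],YA)
```

```text
t 4.075 pos [0.593  0.138  0.1465] toolx [ 0.0049  0.0061 -1.    ] yaw_y 0.9832191330282417 q [-0.17  0.46 -0.13  1.73  0.06  0.95  0.66]
shift mm (tool) [131.5  -1.7 -18. ] spin -0.006 F [ 0.9  0.6 -0.4] w 70.2
```

Request:
{"op": "move_arm", "data": {
  "series": [
    [[60,30,-1,-9,-0.006],[60,35,-1,-9,0],[60,35,0,0,0],[60,20,0,0,0],[60,9,0,0,0],[60,0,0,0,0]]
  ]
}}

```text
t: 4.82
ee_pos: [0.5784, 0.1513, 0.0162]
tcp_rot: [0.444, 1.52, -0.426]
force: [-0.2, -0.2, -0.2]
grip_width: 0.651
```

Run:
```python
from g import *
c,s=np.cos(YA),np.sin(YA)
plan([T_A[0]+.055*c,T_A[1]+.055*s,.015],YA)
t=grab_frame("top");p=grab_frame("side")
crop(t,(270,235),120,120,5,"pics/g1t.png");crop(p,(320,215),160,120,5,"pics/g1s.png")
```

```text
t 4.825 pos [0.5784 0.1513 0.0162] toolx [ 0.0091  0.0093 -0.9999] yaw_y 1.0157173971666726 q [-0.2   0.62 -0.12  1.83  0.1   0.69  0.63]
shift mm (tool) [ 1.2 -3.7  1.5] spin 0.027 F [-0.2 -0.2 -0.2] w 59.8
```

View pics/g1s.png

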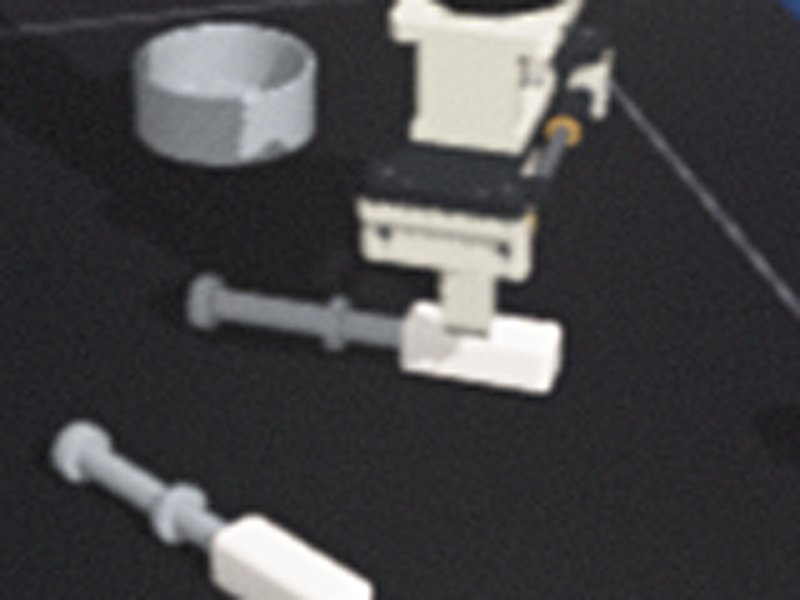

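The side view shows the fingers straddling A's white handle (finger at crop 465,315, handle 400–560), with the neighbour clear. I'll centre and close.

Request:
{"op": "move_arm", "data": {
  "series": [
    [[60,1,-3.5,1.5,0.027],[20,0,0,0,0],[20,0,0,0,0],[20,0,0,0,0],[20,0,0,0,0],[20,0,0,0,0]]
  ],
  "squeeze": 12
}}

```text
t: 5.68
ee_pos: [0.5809, 0.1477, 0.019]
tcp_rot: [0.469, 1.51, -0.445]
force: [0.2, 0.1, -0.0]
grip_width: 0.222
```

Run:
```python
from g import *
c,s=np.cos(YA),np.sin(YA)
plan([T_A[0]+.055*c,T_A[1]+.055*s,.015],YA)
# arc steps: handle radius 142mm+, foot pivots on lower disc edge
r=.142;z0=0
P=lambda th:(142*np.cos(th),142*np.sin(th)+13*np.cos(th)+5*np.sin(th))
L=[P(a) for a in np.linspace(0,np.radians(38),14)];print(np.diff(L,axis=0).round(1).tolist())
```

```text
t 5.675 pos [0.5809 0.1477 0.019 ] toolx [ 0.0157  0.0108 -0.9998] yaw_y 0.9863474186940041 q [-0.2   0.61 -0.12  1.83  0.1   0.69  0.62]
shift mm (tool) [ 3.9 -2.1 -2.5] spin -0.002 F [ 0.2  0.1 -0. ] w 20.3
[[-0.2, 7.5], [-0.6, 7.4], [-0.9, 7.4], [-1.3, 7.3], [-1.6, 7.2], [-2.0, 7.0], [-2.4, 6.9], [-2.7, 6.7], [-3.0, 6.5], [-3.4, 6.3], [-3.7, 6.1], [-4.0, 5.9], [-4.3, 5.6]]
```

Run:
```python
from g import *
t=grab_frame("top");p=grab_frame("side")
crop(t,(270,235),120,120,5,"pics/g2t.png");crop(p,(320,225),130,100,6,"pics/g2s.png")
```

```text
(no output)
```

View pics/g2s.png

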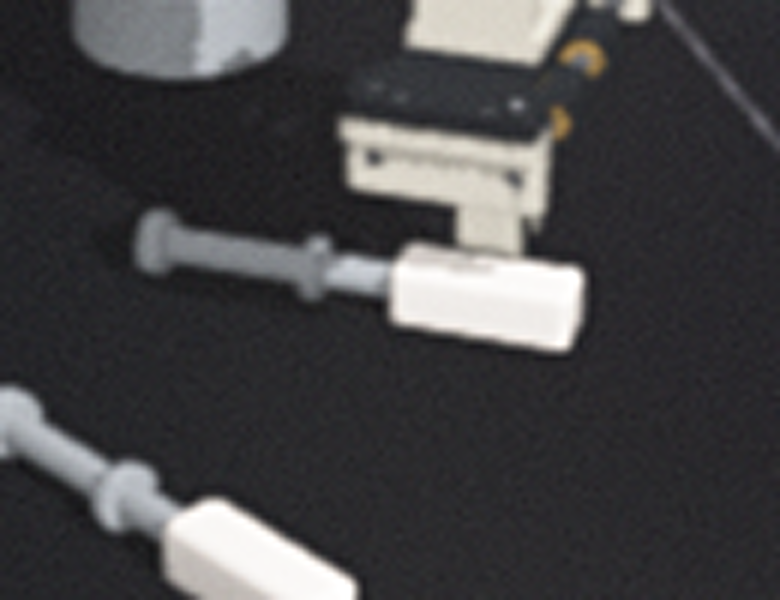

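View pics/g2t.png

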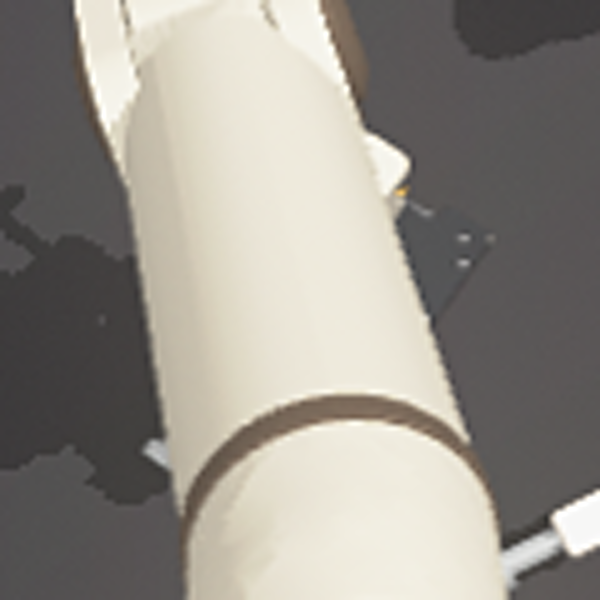

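Run:
```python
from g import *
p=grab_frame("side");o,M=st()
Q=[]
for x in(11,-8,-39):
  for y in(-10,10):
    for z in(-9.5,9.5): Q.append(o["ee_pos"]+M@np.array([x,y,z])/1000)
q=proj(p,Q);print(o["ee_pos"]);print(q.round(1))
print("handle",proj(p,[[*(T_A+u*np.array([np.cos(YA),np.sin(YA)])),.013] for u in(.016,.055,.09)]))
crop(p,(325,205),120,100,6,"pics/g3s.png",q)
```

```text
[0.5808 0.1477 0.0189]
[[333.2 227. ]
 [340.8 228.2]
 [335.5 222.9]
 [343.  224.1]
 [333.4 220.2]
 [341.  221.4]
 [335.6 216.1]
 [343.2 217.3]
 [333.6 208.9]
 [341.3 210.1]
 [335.8 205. ]
 [343.5 206.1]]
handle [[321.4757 221.4195]
 [336.9711 223.9825]
 [351.0505 226.3141]]
```

View pics/g3s.png

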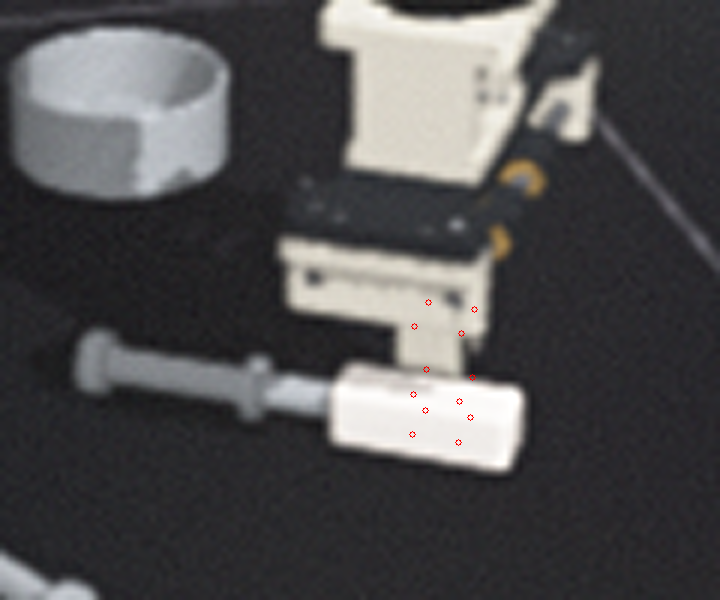

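Run:
```python
from g import *
a=cv2.imread("pics/g1s.png");b=cv2.imread("pics/g3s.png")
def e(x): return np.clip((x.astype(float)-150)*255/105,0,255).astype(np.uint8)
cv2.imwrite("pics/enh.png",np.hstack([cv2.resize(e(a[200:450,300:620]),(400,312)),cv2.resize(e(b[220:500,260:560]),(390,312))]))
```

```text
(no output)
```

View pics/enh.png

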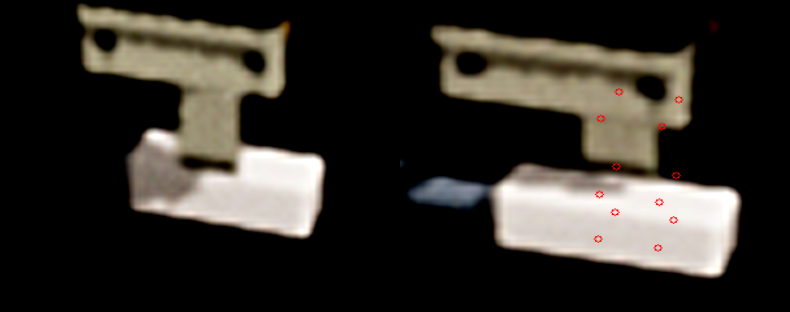

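Run:
```python
from g import *
p=grab_frame("side")
M=R.from_rotvec([0.17726623,1.56368723,-0.18035419]).as_matrix();e=np.array([.1467,.6325,.2075])
q=proj(p,[e+M@np.array(v)/1000 for v in([11,-46,0],[11,46,0],[-8,0,0],[-55,-95,0],[-55,95,0],[-55,0,37])]);print(q.round(1))
a=cv2.imread("pics/side0.png")[20:130,80:200];o=cv2.resize(a,None,fx=5,fy=5,interpolation=cv2.INTER_CUBIC)
for m in q: cv2.circle(o,(int((m[0]-80+.5)*5),int((m[1]-20+.5)*5)),4,(0,0,255),1)
cv2.imwrite("pics/start.png",o)
```

```text
[[135.8 108.9]
 [143.   98.6]
 [138.6  97.1]
 [128.1  90.9]
 [143.8  71.5]
 [149.6  80.3]]
```

View pics/start.png

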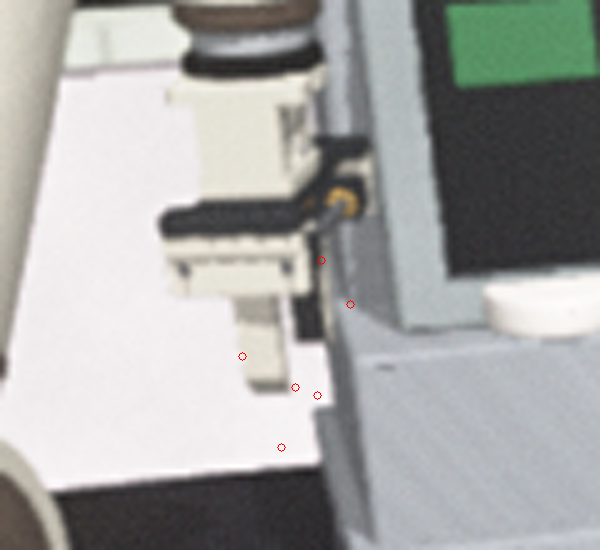

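Request:
{"op": "move_arm", "data": {
  "series": [
    [[20,-40,0,0,0],[20,-40,0,0,0],[20,0,0,0,0]]
  ]
}}

```text
t: 6.25
ee_pos: [0.5789, 0.1467, 0.0999]
tcp_rot: [0.468, 1.512, -0.446]
force: [-0.5, 0.7, -0.0]
grip_width: 0.216
```

Run:
```python
from g import *
p=grab_frame("side");o,M=st();print(o["ee_pos"],o["force"],o["grip_width"]*91.8)
Q=[o["ee_pos"]+M@np.array([x,y,z])/1000 for x in(11,-55) for y in(-10,10) for z in(-9.5,9.5)]
q=proj(p,Q)
crop(p,(325,195),130,100,6,"pics/g4s.png",q)
```

```text
[0.5775 0.1463 0.0981] [-0.6199 -0.0726  0.036 ] 20.15394403745571
```

View pics/g4s.png

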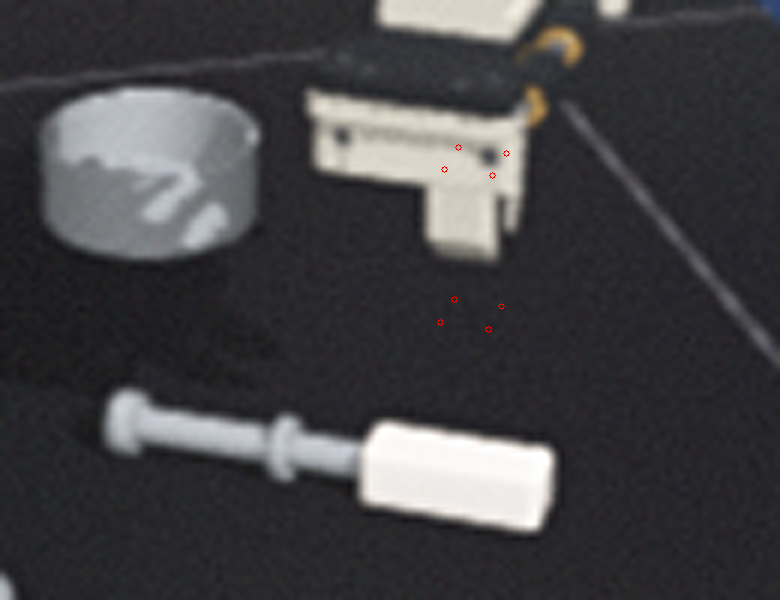

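Run:
```python
from g import *
p=grab_frame("top")
M=R.from_rotvec([0.17726623,1.56368723,-0.18035419]).as_matrix();e=np.array([.1467,.6325,.2075])
V=[[11,-46,0],[11,46,0],[-8,0,0],[-55,-95,0],[-55,95,0],[-55,0,37]]
q=proj(p,[e+M@np.array(v)/1000 for v in V]);print(q.round(1))
q2=proj(p,[e+M@np.array(v)/1000+[0,0,.04] for v in V]);print(q2.round(1))
a=cv2.imread("pics/top0.png")[340:460,0:140];o=cv2.resize(a,None,fx=5,fy=5,interpolation=cv2.INTER_CUBIC)
for c,Q in(((0,0,255),q),((0,255,0),q2)):
  for m in Q: cv2.circle(o,(int((m[0]+.5)*5),int((m[1]-340+.5)*5)),4,c,1)
cv2.imwrite("pics/startt.png",o)
crop(p,(290,235),140,120,5,"pics/g4t.png")
```

```text
[[ 68.2 394.2]
 [ 32.4 383.1]
 [ 45.8 389.7]
 [ 73.7 404.7]
 [ -3.6 380.2]
 [ 39.1 376. ]]
[[ 59.4 396.7]
 [ 22.6 385.1]
 [ 36.2 392. ]
 [ 64.6 407.8]
 [-15.  382.3]
 [ 28.9 378. ]]
```

View pics/startt.png

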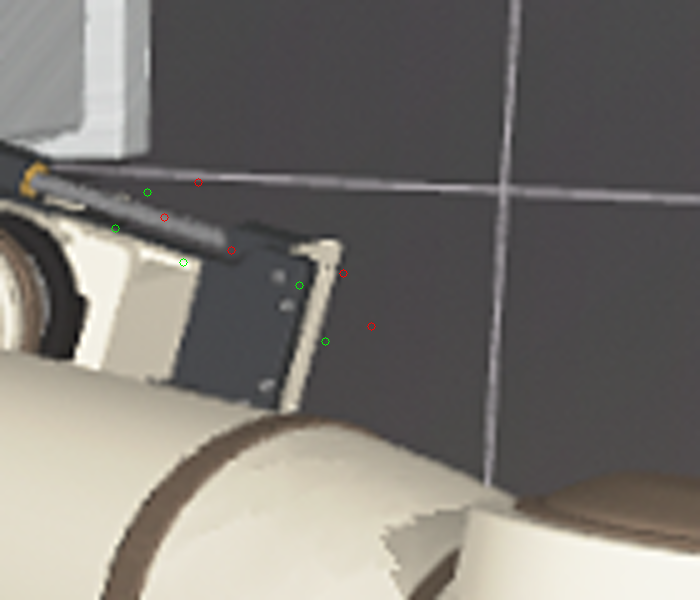

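View pics/g4t.png

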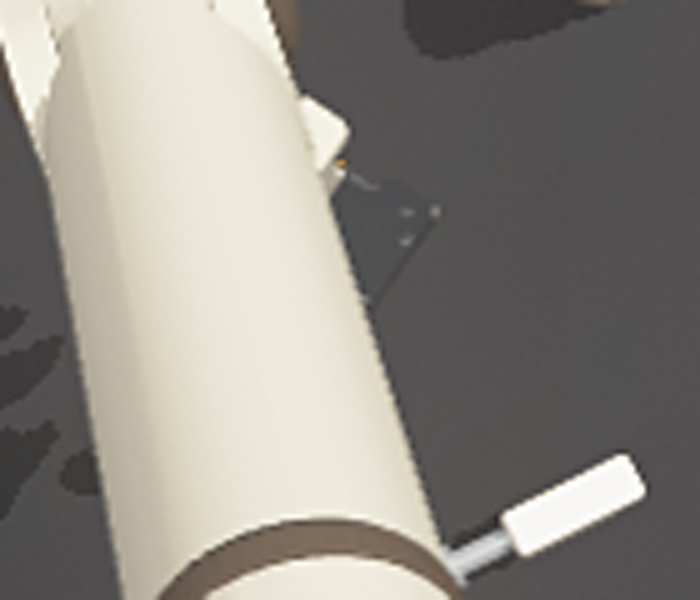

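The side view shows the real fingertips about 35–40 mm higher than the reported TCP implies: tip at crop (465,250), predicted about (465,330). The start pictures agree. So the fingers closed above the handle, and nothing was touched. I'll go lower by feel.

Request:
{"op": "move_arm", "data": {
  "series": [
    [[60,0,0,0,0],[60,40,0,0,0],[60,40,0,0,0],[60,20,0,0,0],[60,8,0,0,0],[60,0,0,0,0]]
  ]
}}

```text
t: 7.1
ee_pos: [0.574, 0.1462, -0.0178]
tcp_rot: [0.463, 1.523, -0.452]
force: [-0.9, -0.5, 14.5]
grip_width: 0.648
```

Run:
```python
from g import *
c,s=np.cos(YA),np.sin(YA)
plan([T_A[0]+.055*c,T_A[1]+.055*s,-.025],YA)
p=grab_frame("side")
crop(p,(325,215),130,100,6,"pics/g5s.png")
```

```text
t 7.1 pos [ 0.574   0.1462 -0.0178] toolx [ 0.0008  0.0066 -1.    ] yaw_y 0.9868484506260389 q [-0.21  0.67 -0.11  1.84  0.1   0.63  0.61]
shift mm (tool) [7.2 3.  2.5] spin -0.002 F [-0.9 -0.5 14.5] w 59.5
```

View pics/g5s.png

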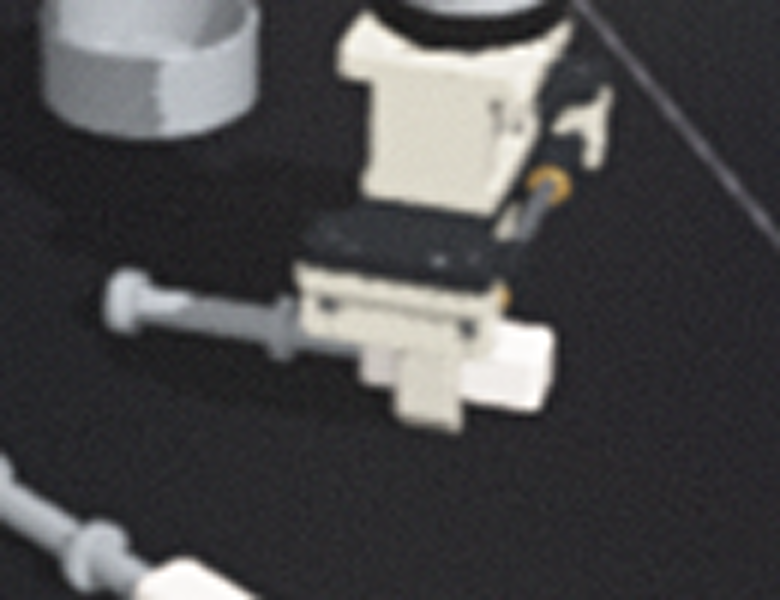

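The near finger now stands in front of the handle on the bench (tip at crop 430,425), with 14.5 N contact at reported z = −0.018. So true TCP z ≈ reported + 29 mm. I'll back off 3 mm and grip.

Request:
{"op": "move_arm", "data": {
  "series": [
    [[60,-4,2,1,0],[22,0,0,0,0],[22,0,0,0,0],[22,0,0,0,0],[22,0,0,0,0],[22,0,0,0,0]]
  ],
  "squeeze": 12
}}

```text
t: 7.9
ee_pos: [0.5758, 0.1472, -0.0138]
tcp_rot: [0.462, 1.523, -0.453]
force: [-0.1, 0.3, 1.8]
grip_width: 0.279
```

Run:
```python
from g import *
plan([.578,.147,-.015],YA)
```

```text
t 7.9 pos [ 0.5758  0.1472 -0.0138] toolx [ 0.0003  0.0064 -1.    ] yaw_y 0.9868639076379037 q [-0.21  0.67 -0.11  1.83  0.1   0.65  0.61]
shift mm (tool) [1.2 1.1 2. ] spin -0.002 F [-0.1  0.3  1.8] w 25.6
```

Request:
{"op": "move_arm", "data": {
  "series": [
    [[22,-8,0,0,0],[22,-8,0,-0.6,0],[22,-8,0,-1,0],[22,-8,0,-1.3,0],[22,-8,0,-1.7,0],[22,-7.5,0,-2,0],[22,-7.5,0,-2.4,0],[22,-7,0,-2.8,0],[22,0,0,0,0]]
  ]
}}

```text
t: 9.02
ee_pos: [0.564, 0.1537, 0.0522]
tcp_rot: [0.462, 1.525, -0.453]
force: [0.1, -0.2, -2.8]
grip_width: 0.281
```

Run:
```python
from g import *
plan([.578,.147,-.015],YA)
p=grab_frame("side")
crop(p,(315,205),130,100,6,"pics/g6s.png")
```

```text
t 9.025 pos [0.564  0.1537 0.0522] toolx [-0.0013  0.006  -1.    ] yaw_y 0.9873511967499424 q [-0.21  0.55 -0.12  1.84  0.09  0.75  0.61]
shift mm (tool) [67.1  1.8 15.7] spin -0.001 F [ 0.1 -0.2 -2.8] w 25.8
```

View pics/g6s.png

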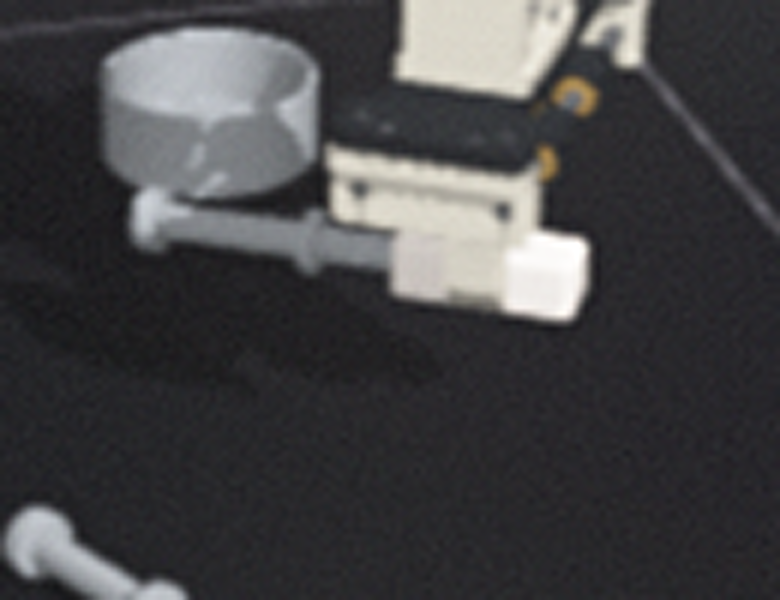

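At 12 N the tamper lifted level without pivoting. I'll lower it again and lift with a much lighter squeeze so the foot stays down.

Request:
{"op": "move_arm", "data": {
  "series": [
    [[22,25,0,3,0],[22,25,0,3,0],[22,13,0,3,0],[22,3,0,2,0],[22,0,0,0,0]]
  ]
}}

```text
t: 9.7
ee_pos: [0.5735, 0.1485, -0.0144]
tcp_rot: [0.462, 1.526, -0.453]
force: [-0.0, -0.6, -3.4]
grip_width: 0.28
```

Request:
{"op": "move_arm", "data": {
  "series": [
    [[22,0,0,0,0],[22,-6,0,0,0],[22,-6,0,-0.3,0],[22,-6,0,-0.6,0],[22,-6,0,-0.8,0]]
  ],
  "squeeze": 5
}}

```text
t: 10.32
ee_pos: [0.5726, 0.1492, 0.0117]
tcp_rot: [0.462, 1.525, -0.453]
force: [0.2, -0.1, -2.7]
grip_width: 0.28
```

Run:
```python
from g import *
plan([.578,.147,-.015],YA)
p=grab_frame("side")
crop(p,(315,205),130,100,6,"pics/g7s.png")
```

```text
t 10.325 pos [0.5726 0.1492 0.0117] toolx [-0.0012  0.0064 -1.    ] yaw_y 0.9871078569285632 q [-0.21  0.62 -0.12  1.84  0.1   0.69  0.61]
shift mm (tool) [26.6  1.1  5.8] spin -0.002 F [ 0.2 -0.1 -2.7] w 25.7
```

View pics/g7s.png

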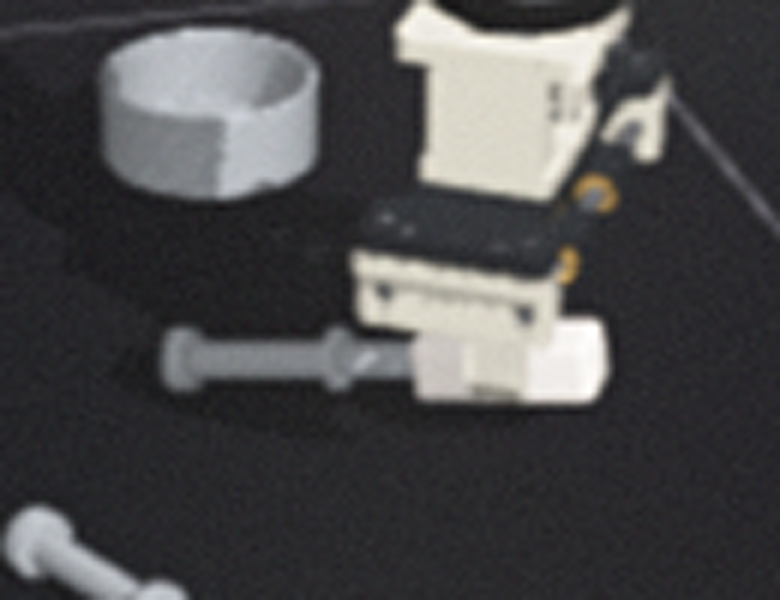

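Request:
{"op": "move_arm", "data": {
  "series": [
    [[22,-7,0,-1.5,0],[22,-7,0,-1.9,0],[22,-7,0,-2.2,0],[22,-7,0,-2.5,0],[22,-7,0,-3,0],[22,-7,0,-3.3,0],[22,-7,0,-3.7,0],[22,-6,0,-3.6,0],[22,-5,0,-3.5,0],[22,0,0,0,0]]
  ]
}}

```text
t: 11.62
ee_pos: [0.5502, 0.1643, 0.0774]
tcp_rot: [0.462, 1.524, -0.451]
force: [0.5, 1.0, -3.3]
grip_width: 0.281
```

Run:
```python
from g import *
plan([.578,.147,-.015],YA)
p=grab_frame("side")
crop(p,(315,205),130,100,6,"pics/g8s.png")
```

```text
t 11.625 pos [0.5502 0.1643 0.0774] toolx [ 0.0002  0.0071 -1.    ] yaw_y 0.987931109904406 q [-0.23  0.5  -0.13  1.86  0.08  0.79  0.59]
shift mm (tool) [92.3  0.3 33.1] spin -0.001 F [ 0.5  1.  -3.3] w 25.8
```

View pics/g8s.png

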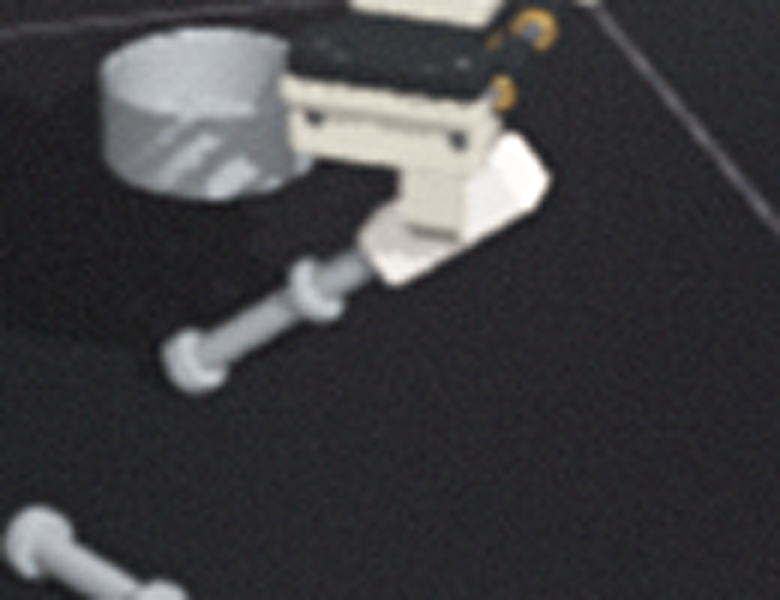

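It is tilted about 37° with the foot down (foot disc at crop 195,360, handle high at 510,180). I'll firm the grip, lift and carry.

Request:
{"op": "move_arm", "data": {
  "series": [
    [[22,0,0,0,0],[22,0,0,0,0],[22,-25,0,0,0],[22,-40,0,0,0],[22,-40,0,0,0],[22,0,-30,25,0],[22,0,-30,25,0],[22,0,-30,25,0],[22,0,-30,25,0],[22,0,-30,25,0],[22,0,-30,25,0],[22,0,-30,25,0],[22,0,-30,25,0],[22,0,-25,20,0],[22,0,0,0,-0.16],[22,0,0,0,-0.16],[22,0,0,0,-0.16],[22,0,0,0,-0.16],[22,0,0,0,-0.16],[22,0,0,0,-0.15]]
  ],
  "squeeze": 50
}}

```text
t: 14.18
ee_pos: [0.5843, -0.1958, 0.1742]
tcp_rot: [-0.305, 1.561, 0.314]
force: [-0.6, -0.6, -3.4]
grip_width: 0.28
```

Run:
```python
from g import *
c,s=np.cos(YH),np.sin(YH)
plan([H[0]+.05*c,H[1]+.05*s,.18],YH)
t=grab_frame("top");p=grab_frame("side")
cv2.imwrite("pics/c1s.png",p["img"][:,:,::-1]);crop(t,(400,240),130,100,6,"pics/c1t.png")
```

```text
t 14.175 pos [ 0.5843 -0.1958  0.1742] toolx [-0.0127  0.0029 -0.9999] yaw_y 1.9648125420748077 q [ 0.43  0.46 -0.2   1.67  0.1   1.04  2.16]
shift mm (tool) [-5.8 11.1  8.9] spin 0.023 F [-0.6 -0.6 -3.4] w 25.7
```

View pics/c1s.png

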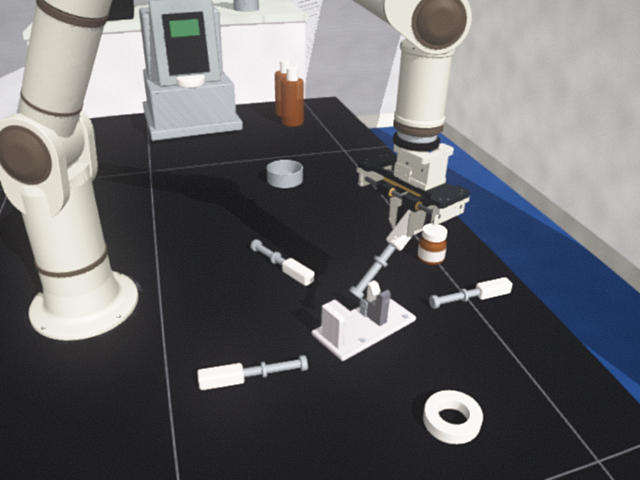

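View pics/c1t.png

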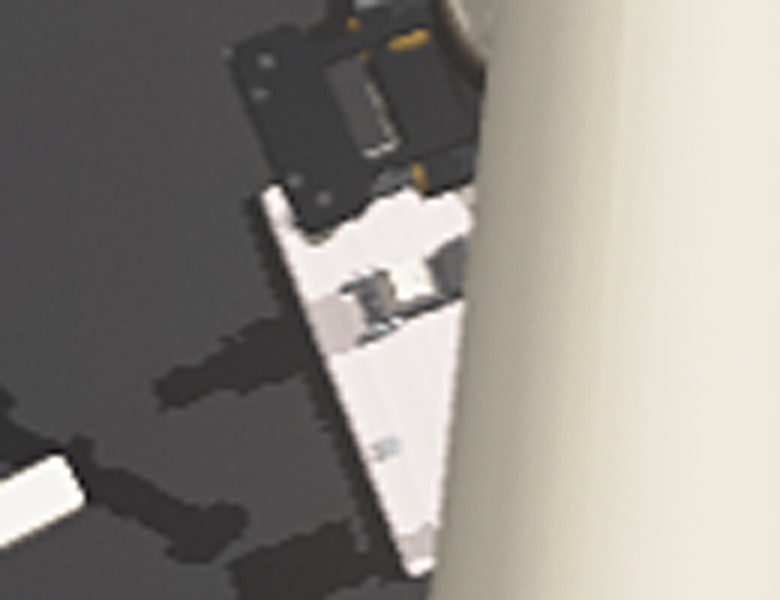

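```bash
cat > meas.py <<'E'
from g import *
HS=np.array([.5409,-.1986]);YS=.3705   # holder by side cam
def inplane(p,uv,off=(-.001,.0015)):
    o,M=st();z=M[:,2].copy();z[2]=0;z/=np.linalg.norm(z);n=np.array([-z[1],z[0],0])
    c,d=ray(p,uv);P0=o["ee_pos"]+[*off,0];s=n@(P0-c)/(n@d);return c+s*d
def inh(X):
    c,s=np.cos(YS),np.sin(YS);d=X[:2]-HS;return np.array([c*d[0]+s*d[1],-s*d[0]+c*d[1],X[2]])*1000
E
python3 - <<'E'
from meas import *
p=grab_frame("side")
for n in("tamper","tamper_foot","tamper_grip"):
    for u,c in pts(p,n):
        if 340<u[0]<430 and u[1]<310: X=inplane(p,u);print(n,u.round(1),round(c,2),X,inh(X).round(1))
crop(p,(385,255),110,100,6,"pics/c2s.png")
o,M=st();print(inh(o["ee_pos"]+[-.001,.0015,.029]))
E
```

```text
tamper [386.6 253.4] 0.7 [ 0.5475 -0.2088  0.161 ] [  2.5 -11.9 161. ]
tamper_foot [355.2 289.6] 0.86 [ 0.4825 -0.2352  0.1148] [-67.7 -13.  114.8]
tamper_grip [405.3 227. ] 0.64 [ 0.586  -0.1932  0.1994] [ 44.  -11.2 199.4]
[ 41.495  -11.2799 203.6286]
```

View pics/c2s.png

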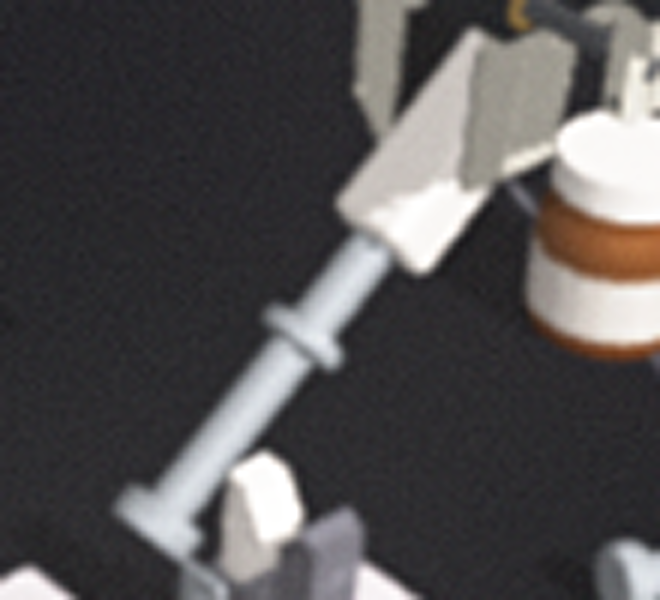

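Request:
{"op": "move_arm", "data": {
  "series": [
    [[22,0,11,8,0.023],[22,0,0,0,0],[22,0,0,0,0]]
  ]
}}

```text
t: 14.85
ee_pos: [0.5878, -0.183, 0.1746]
tcp_rot: [-0.279, 1.564, 0.285]
force: [-0.3, 0.2, -2.8]
grip_width: 0.281
```

```bash
cat > fit3.py <<'E'
from meas import *
from fit import cyl,render,box
from scipy.optimize import minimize
STEEL=[cyl(-.092,-.082,.013),cyl(-.092,.016,.007),cyl(-.022,-.016,.013)]
def pose(o,M,v):
    # v: along (m, origin rel TCP along tool z), dz (origin height), theta ; lateral=lat
    a,zh,th,lat=v
    z=M[:,2].copy();z[2]=0;z/=np.linalg.norm(z);y=np.array([-z[1],z[0],0])
    ax=np.cos(th)*z+np.array([0,0,np.sin(th)]);T=np.eye(4)
    T[:3,:3]=np.c_[ax,y,np.cross(ax,y)];T[:3,3]=np.array([*o["ee_pos"][:2],0])+a*z+lat*y;T[2,3]=zh;return T
def show(T):
    for n,x in(("foot",-.087),("orig",0),("grip",.055)): print(n,inh(T[:3,3]+T[:3,0]*x).round(1),end=" ")
    d=T[:3,0];print("theta",np.degrees(np.arcsin(d[2])).round(1),"yawrel deg",np.degrees(np.arctan2(d[1],d[0])-YS).round(2))
def fitside(p,roi,ig=None,off=(-.001,.0015),x0=None,lo=70,hi=120):
    o,M=st();o=dict(o);o["ee_pos"]=o["ee_pos"]+np.array([*off,0])
    x,y,w,h=roi;oo=np.array([x,y]);g=cv2.cvtColor(p["img"],cv2.COLOR_RGB2GRAY)[y:y+h,x:x+w].astype(float)
    m=np.clip((g-lo)/(hi-lo),0,1);k=np.ones_like(m) if ig is None else ig
    def cost(v): return (((render(p,STEEL,pose(o,M,[*v,0]),oo,w,h)-m)**2)*k).sum()
    r=minimize(cost,x0,method="Nelder-Mead",options=dict(initial_simplex=np.array(x0)+np.array([[0,0,0],[.006,0,0],[0,.006,0],[0,0,.08]]),xatol=1e-5,fatol=1e-3))
    T=pose(o,M,[*r.x,0]);print("fit",r.x,r.fun,o["ee_pos"]);show(T);return T
E
python3 - <<'E'
from meas import *
p=grab_frame("side")
for n in("tamper","tamper_foot","tamper_grip"):
    for u,c in pts(p,n):
        if 340<u[0]<430 and u[1]<310: X=inplane(p,u);print(n,u.round(1),round(c,2),X,inh(X).round(1))
crop(p,(385,255),110,100,6,"pics/c3s.png")
cv2.imwrite("pics/c3full.png",p["img"][:,:,::-1])
o,M=st();print(inh(o["ee_pos"]+[-.001,.0015,.029]))
plan([.5,-.2,.1],YS)
E
```

```text
tamper [383.9 248.3] 0.61 [ 0.5473 -0.196   0.1635] [  6.9   0.1 163.5]
tamper_foot [404.1 222.4] 0.68 [ 0.5892 -0.1803  0.201 ] [ 51.6  -0.5 201. ]
tamper_grip [404.9 221.1] 0.78 [ 0.5909 -0.1797  0.203 ] [ 53.4  -0.5 203. ]
[ 49.1512  -0.4099 203.5834]
t 15.05 pos [ 0.5879 -0.1827  0.1746] toolx [-0.0121  0.0024 -0.9999] yaw_y 1.9300655781447302 q [ 0.41  0.46 -0.2   1.67  0.1   1.04  2.1 ]
shift mm (tool) [ 75.6  14.2 -87.6] spin -0.011 F [-0.4  0.5 -4.2] w 25.5
```

View pics/c3s.png

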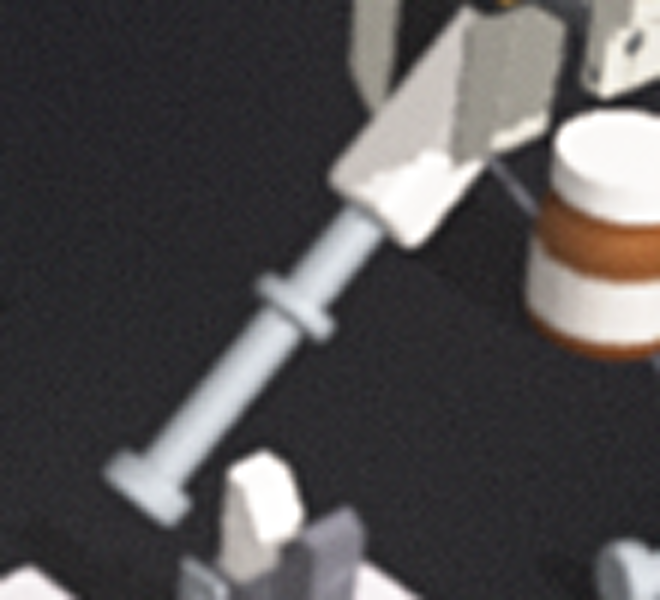

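Run:
```python
from fit3 import *
p=grab_frame("side")
x,y,w,h=340,238,52,56
X,Y=np.meshgrid(np.arange(x,x+w),np.arange(y,y+h))
ig=((~((X>364)&(Y>277)))&(~(X-388>(Y-238)*0.9 -0)|(X<388))).astype(float)
ig[(Y<241)]=0
ig[(Y<248)&(X>391)]=0
T=fitside(p,(x,y,w,h),ig,x0=[-.045,.16,.63])
q=proj(p,np.array([T[:3,3]+T[:3,:3]@np.array(v) for v in([-.092,0,0],[-.082,0,.013],[-.082,0,-.013],[-.019,0,.013],[-.019,0,-.013],[.016,0,0],[.09,0,0])]))
crop(p,(385,255),110,100,6,"pics/c4s.png",q)
```

```text
fit [-0.0388  0.1642  0.667 ] 5.71192109375 [ 0.5869 -0.1812  0.1746]
foot [-57.9   0.8 110.4] orig [ 10.5   0.  164.2] grip [ 53.7  -0.5 198.2] theta 38.2 yawrel deg -0.64
```

View pics/c4s.png

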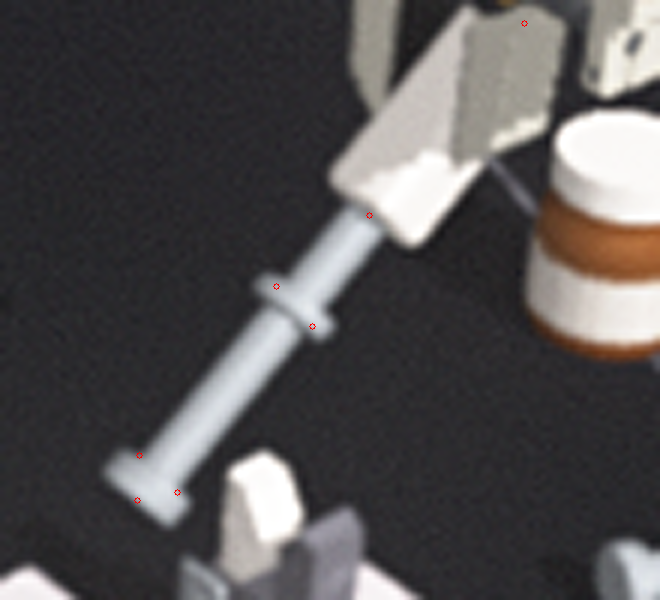

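Request:
{"op": "move_arm", "data": {
  "series": [
    [[22,16,0.5,-1,-0.011],[22,16,0,-1,0],[22,12,0,0,0],[22,4,0,0,0],[22,0,0,0,0]]
  ]
}}

```text
t: 15.72
ee_pos: [0.5837, -0.1831, 0.1215]
tcp_rot: [-0.286, 1.565, 0.296]
force: [0.1, 0.2, -2.4]
grip_width: 0.274
```

Run:
```python
from fit3 import *
p=grab_frame("side");plan([.5,-.2,.1],YS)
o,M=st();o["ee_pos"]=o["ee_pos"]+np.array([-.001,.0015,0])
T=pose(o,M,[-.0388,o["ee_pos"][2]+.1642-.1746,.667,0]);show(T)
q=proj(p,np.array([T[:3,3]+T[:3,:3]@np.array(v) for v in([-.092,0,0],[-.082,0,.013],[-.082,0,-.013],[-.019,0,.013],[-.019,0,-.013],[.016,0,0],[.09,0,0])]))
crop(p,(375,290),110,100,6,"pics/c5s.png",q)
```

```text
t 15.775 pos [ 0.5838 -0.1831  0.1218] toolx [-0.0146  0.003  -0.9999] yaw_y 1.941159162447141 q [ 0.41  0.51 -0.2   1.72  0.12  0.94  2.11]
shift mm (tool) [ 23.   14.4 -84. ] spin -0.0 F [ 0.2  0.  -4.1] w 25.8
foot [-61.9   0.7  57.6] orig [  6.4   0.7 111.4] grip [ 49.7   0.7 145.4] theta 38.2 yawrel deg -0.0
```

View pics/c5s.png

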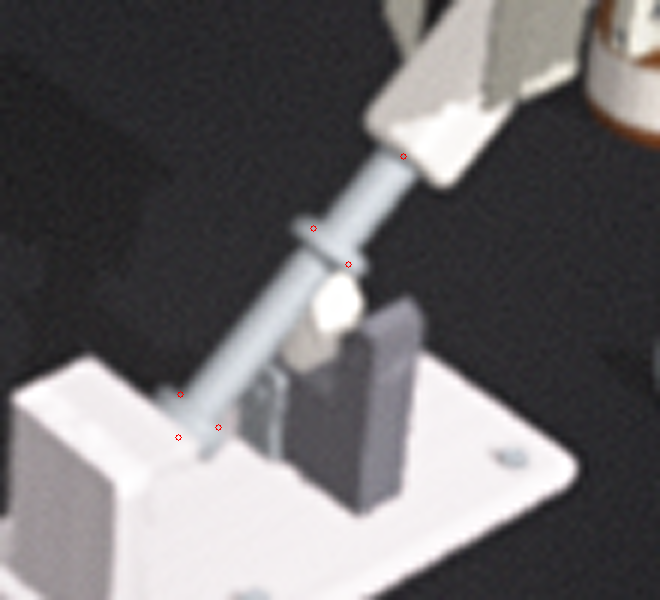

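Tamper tracks the prediction (foot at crop ~190,425 beside the ledge lip, collar above the jaw). Sliding the foot under the ledge.

Request:
{"op": "move_arm", "data": {
  "series": [
    [[22,1.5,-0.5,-6,0],[22,2,0,-6,0],[22,3.5,0,-5,0],[22,3.5,0,-4,0],[22,0,0,0,0]]
  ]
}}

```text
t: 16.4
ee_pos: [0.5635, -0.1925, 0.1124]
tcp_rot: [-0.287, 1.563, 0.294]
force: [0.3, -0.3, -3.3]
grip_width: 0.279
```

```bash
cat > chk.py <<'E'
from fit3 import *
import sys
p=grab_frame("side");plan([.5,-.2,.1],YS)
o,M=st();o["ee_pos"]=o["ee_pos"]+np.array([-.001,.0015,0])
T=pose(o,M,[-.0388,o["ee_pos"][2]+.1642-.1746,.667,0]);show(T)
q=proj(p,np.array([T[:3,3]+T[:3,:3]@np.array(v) for v in([-.092,0,0],[-.082,0,.013],[-.082,0,-.013],[-.019,0,.013],[-.019,0,-.013],[.016,0,0],[.09,0,0])]))
crop(p,(375,295),110,100,6,sys.argv[1],q)
E
python3 chk.py pics/c6s.png
```

```text
t 16.45 pos [ 0.5639 -0.1923  0.1126] toolx [-0.0118  0.0019 -0.9999] yaw_y 1.9406520698375238 q [ 0.43  0.49 -0.19  1.77  0.12  0.9   2.13]
shift mm (tool) [ 13.3  15.9 -62.2] spin -0.001 F [ 0.3 -0.8 -3.5] w 25.7
foot [-83.8  -0.7  48.3] orig [-15.5  -0.7 102.2] grip [ 27.7  -0.7 136.2] theta 38.2 yawrel deg -0.03
```

View pics/c6s.png

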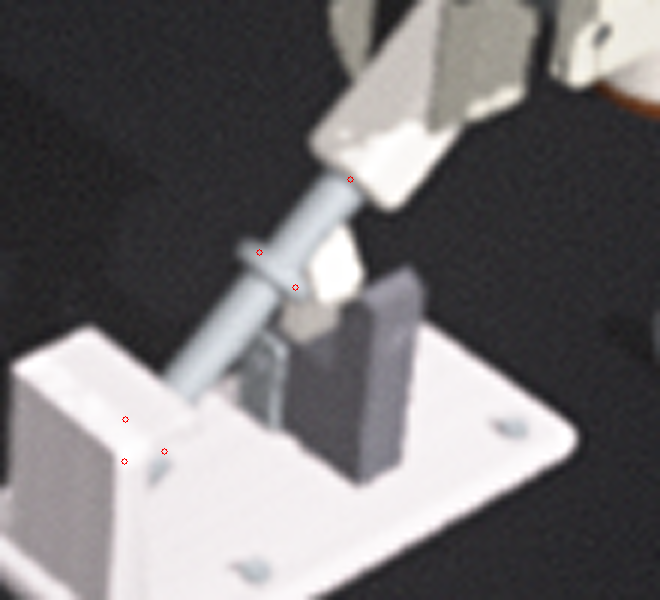

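Run:
```python
from fit3 import *
p=grab_frame("top")
o,M=st();o["ee_pos"]=o["ee_pos"]+np.array([.001,-.0015,0])
T=pose(o,M,[-.0388,o["ee_pos"][2]+.1642-.1746,.667,0])
q=proj(p,np.array([T[:3,3]+T[:3,:3]@np.array(v) for v in([-.092,0,0],[-.082,0.013,0],[-.082,-.013,-0],[-.019,.013,0],[-.019,-.013,0],[.016,0,0],[.09,0,0])]))
crop(p,(410,245),110,100,6,"pics/c6t.png",q)
```

```text
(no output)
```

View pics/c6t.png

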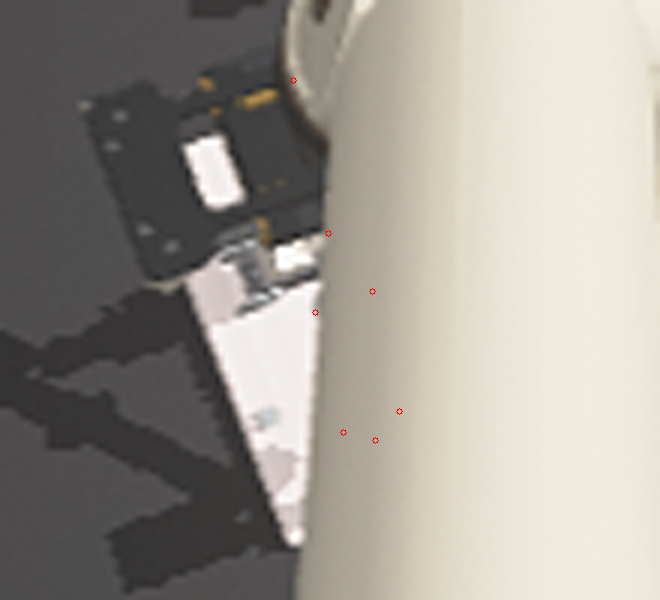

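Foot is under the ledge (steel visible at crop 155,470), collar clear of the fork, no contact force. Next I'll reduce the squeeze so the handle can pivot in the pads, and lower until the rod meets the clip.

Request:
{"op": "move_arm", "data": {
  "series": [
    [[22,5,0.5,0,0],[22,5,0,0,0],[22,4,0,0,0],[22,2,0,0.5,0],[22,0,0,0,0]]
  ],
  "squeeze": 12
}}

```text
t: 17.12
ee_pos: [0.5649, -0.1909, 0.0953]
tcp_rot: [-0.288, 1.562, 0.295]
force: [0.3, 0.1, -3.6]
grip_width: 0.279
```

```bash
python3 chk.py pics/c7s.png
```

```text
t 17.175 pos [ 0.565  -0.1909  0.0955] toolx [-0.0111  0.0022 -0.9999] yaw_y 1.9418907338932552 q [ 0.43  0.52 -0.19  1.78  0.12  0.87  2.12]
shift mm (tool) [ -3.8  15.1 -63.9] spin 0.001 F [ 0.1 -0.  -3.2] w 25.9
foot [-82.3   0.2  31.2] orig [-14.    0.2  85.1] grip [ 29.2   0.2 119.1] theta 38.2 yawrel deg 0.04
```

View pics/c7s.png

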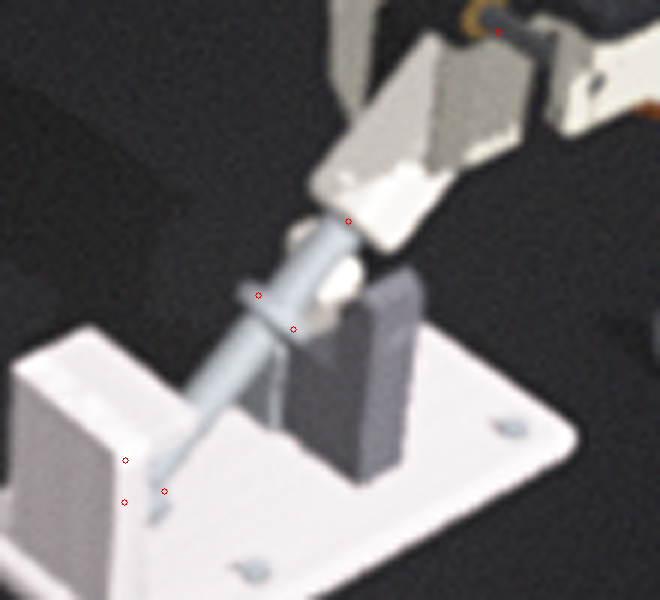

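Request:
{"op": "move_arm", "data": {
  "series": [
    [[22,2,0,1,0],[22,1.5,0,2,0],[22,1,0,2,0],[22,1,0,2,0],[22,0,0,0,0]]
  ]
}}

```text
t: 17.8
ee_pos: [0.5718, -0.1903, 0.0903]
tcp_rot: [-0.29, 1.562, 0.292]
force: [-0.4, -0.1, -2.9]
grip_width: 0.281
```

```bash
python3 chk.py pics/c8s.png
```

```text
t 17.85 pos [ 0.5718 -0.1902  0.0903] toolx [-0.0109 -0.0002 -0.9999] yaw_y 1.9409751830481898 q [ 0.42  0.53 -0.19  1.77  0.13  0.87  2.11]
shift mm (tool) [ -8.9  16.8 -70.5] spin -0.0 F [ 1.1  0.1 -2.7] w 26.1
foot [-75.7  -1.5  26.1] orig [-7.4 -1.5 79.9] grip [ 35.8  -1.6 113.9] theta 38.2 yawrel deg -0.02
```

View pics/c8s.png

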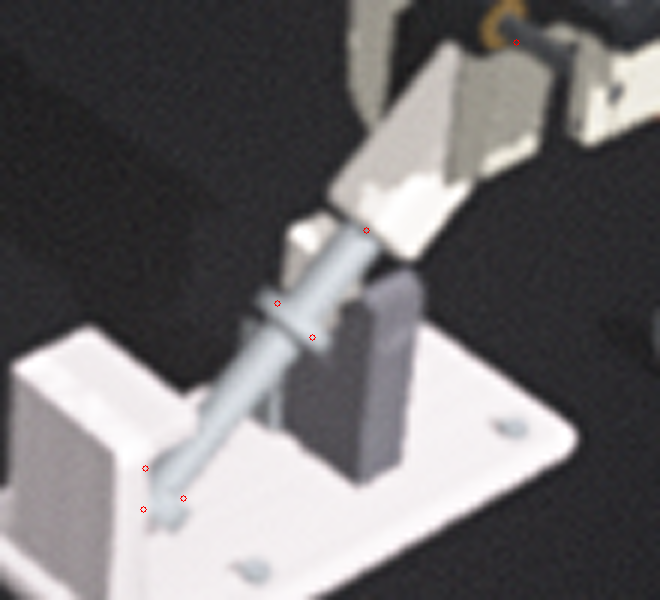

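Rod is already low in the V without force, but at 38° the handle's corner would meet the prong if the foot goes home (foot is now only at x ≈ −76). A tilt of about 31° clears everything, so I'll back out along the entry path, reduce the tilt against the bare bench beside the holder and re-enter.

Request:
{"op": "move_arm", "data": {
  "series": [
    [[22,-8,1,0,0],[22,-8,0,-3,0],[22,-8,0,-3,0],[22,-3,0,4,0],[22,-2,0,5,0],[22,-3,0,6,0],[22,-5,0,6,0],[22,-15,0,0,0],[22,-25,0,0,0],[22,0,0,0,0]]
  ],
  "squeeze": 50
}}

```text
t: 19.1
ee_pos: [0.5887, -0.181, 0.1725]
tcp_rot: [-0.29, 1.559, 0.295]
force: [0.4, -0.5, -3.3]
grip_width: 0.282
```

```bash
python3 chk.py pics/c9s.png
```

```text
t 19.15 pos [ 0.5874 -0.1808  0.171 ] toolx [-0.0115  0.0026 -0.9999] yaw_y 1.942805766501199 q [ 0.41  0.46 -0.2   1.67  0.1   1.03  2.11]
shift mm (tool) [ 71.9  13.4 -87.7] spin 0.002 F [ 0.1  0.3 -3.2] w 25.7
foot [-57.7   1.4 106.7] orig [ 10.6   1.5 160.6] grip [ 53.9   1.5 194.6] theta 38.2 yawrel deg 0.09
```

View pics/c9s.png

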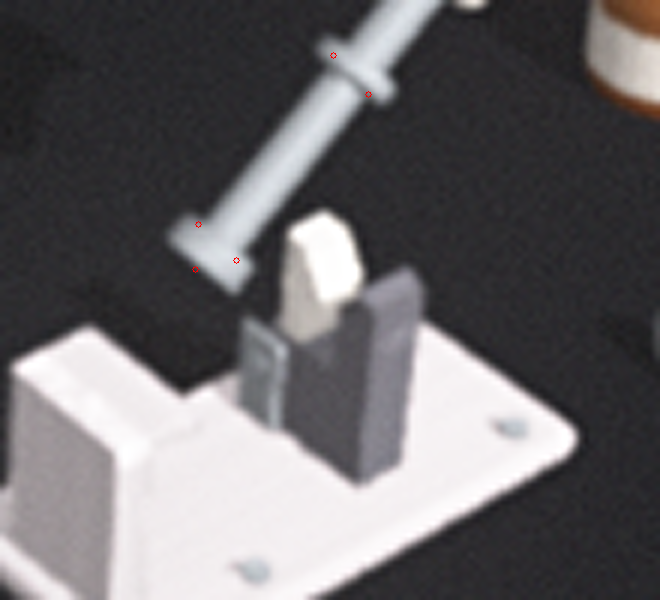

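Request:
{"op": "move_arm", "data": {
  "series": [
    [[22,0,-32,0,0],[22,0,-32,0,0],[22,0,-32,0,0],[22,25,0,0,0],[22,30,0,0,0],[22,25,0,0,0],[22,5,0,0,0],[22,0,0,0,0]]
  ]
}}

```text
t: 20.15
ee_pos: [0.6164, -0.2716, 0.0754]
tcp_rot: [-0.285, 1.572, 0.3]
force: [1.0, 0.6, -0.6]
grip_width: 0.281
```

```bash
python3 chk.py pics/d1s.png
python3 - <<'E'
from h import *
p=grab_frame("side");crop(p,(400,320),160,120,5,"pics/d1b.png")
E
```

```text
t 20.2 pos [ 0.6166 -0.2716  0.0757] toolx [-0.0219  0.0058 -0.9997] yaw_y 1.9425358782472972 q [ 0.49  0.67 -0.16  1.57  0.13  0.94  2.22]
shift mm (tool) [-21.3 109.4 -83. ] spin 0.001 F [ 0.7  0.9 -2.5] w 25.5
foot [-63.5 -93.9  11.5] orig [  4.9 -93.8  65.3] grip [ 48.1 -93.7  99.4] theta 38.2 yawrel deg 0.09
```

View pics/d1b.png

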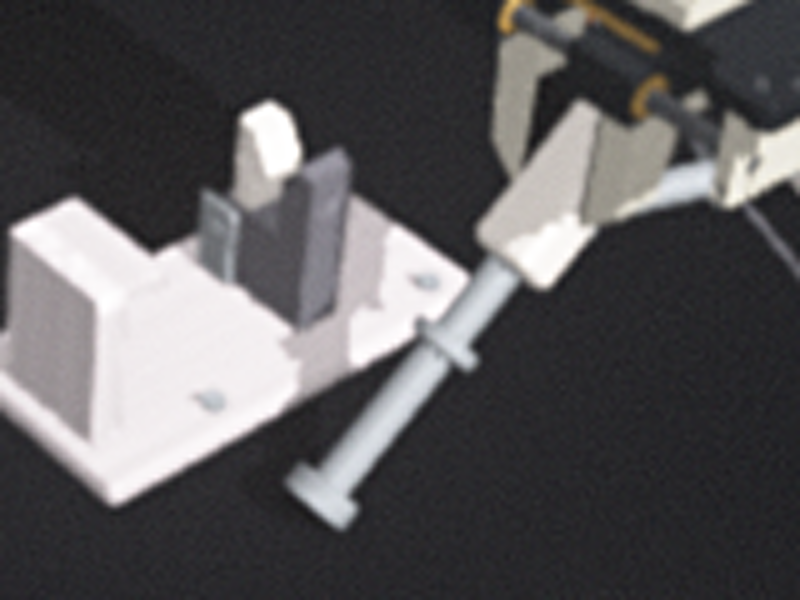

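Request:
{"op": "move_arm", "data": {
  "series": [
    [[22,0,0,0,0],[22,3,0,1.5,0],[22,3,0,1.5,0],[22,3,0,2,0],[22,3,0,2,0],[22,3,0,2,0],[22,0,0,0,0]]
  ],
  "squeeze": 6
}}

```text
t: 21.12
ee_pos: [0.629, -0.2679, 0.0639]
tcp_rot: [-0.288, 1.564, 0.298]
force: [0.6, 0.2, -2.8]
grip_width: 0.279
```

Request:
{"op": "move_arm", "data": {
  "series": [
    [[22,0,0,0,0],[22,0,0,0,0],[22,-25,0,0,0],[22,-30,0,0,0],[22,-30,0,-2,0],[22,-25,0,0,0],[22,0,32,0,0],[22,0,32,0,0],[22,0,31,0,0],[22,0,0,0,0]]
  ],
  "squeeze": 50
}}

```text
t: 22.38
ee_pos: [0.5873, -0.1825, 0.1745]
tcp_rot: [-0.284, 1.575, 0.294]
force: [-0.5, 0.2, -3.3]
grip_width: 0.275
```

Run:
```python
from fit3 import *
plan([.5,-.2,.1],YS)
p=grab_frame("side");crop(p,(375,255),110,100,6,"pics/d2s.png")
```

```text
t 22.375 pos [ 0.5873 -0.1825  0.1745] toolx [-0.0241  0.0022 -0.9997] yaw_y 1.938250690716257 q [ 0.4   0.46 -0.2   1.66  0.11  1.06  2.11]
shift mm (tool) [ 76.5  14.2 -86.1] spin -0.003 F [-0.5  0.2 -3.3] w 25.3
```

View pics/d2s.png

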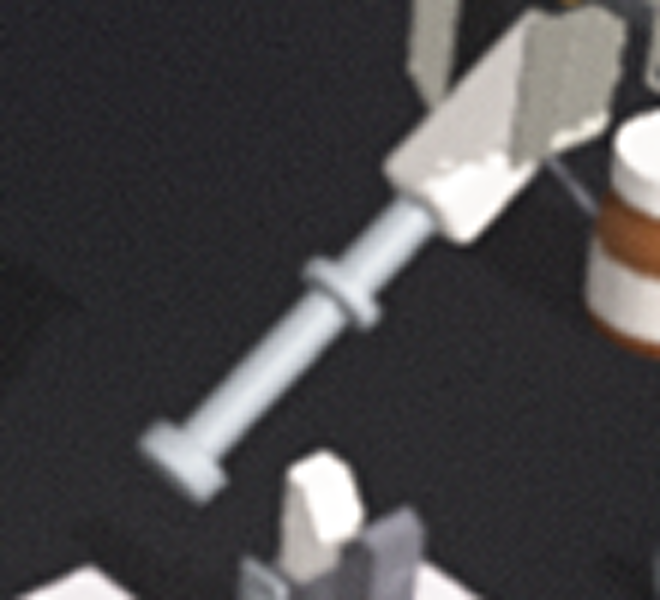

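Run:
```python
from fit3 import *
p=grab_frame("side")
x,y,w,h=332,232,62,60
X,Y=np.meshgrid(np.arange(x,x+w),np.arange(y,y+h))
ig=((~((X>364)&(Y>277)))&(Y>=241)).astype(float)
ig[(Y<248)&(X>391)]=0
T=fitside(p,(x,y,w,h),ig,x0=[-.04,.165,.57])
q=proj(p,np.array([T[:3,3]+T[:3,:3]@np.array(v) for v in([-.092,0,0],[-.082,0,.013],[-.082,0,-.013],[-.019,0,.013],[-.019,0,-.013],[.016,0,0],[.09,0,0])]))
crop(p,(375,255),110,100,6,"pics/d3s.png",q)
```

```text
fit [-0.0435  0.1715  0.545 ] 10.68475625 [ 0.5869 -0.1849  0.1746]
foot [-70.1  -3.1 126.4] orig [  4.3  -3.6 171.5] grip [ 51.3  -3.9 200. ] theta 31.2 yawrel deg -0.38
```

View pics/d3s.png

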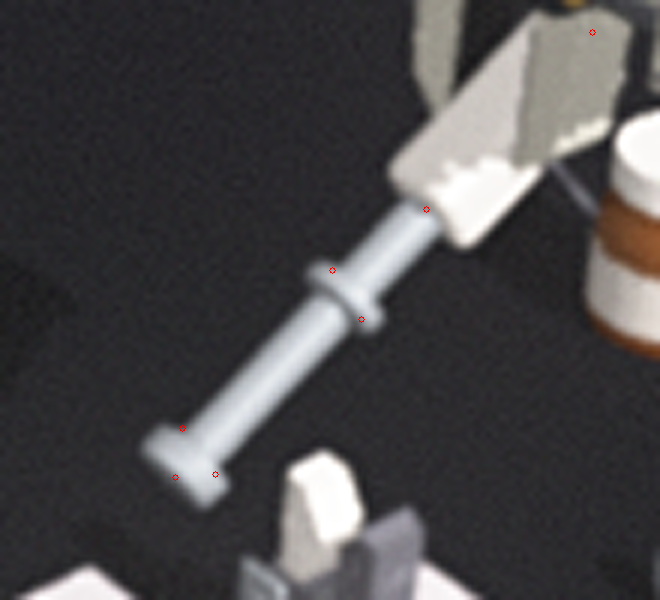

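Request:
{"op": "move_arm", "data": {
  "series": [
    [[22,0,3.5,12,-0.005],[22,20,0,0,0],[22,25,0,0,0],[22,15,0,0,0],[22,3,0,0,0],[22,0,0,0,0]]
  ]
}}

```text
t: 23.22
ee_pos: [0.5967, -0.1829, 0.1052]
tcp_rot: [-0.284, 1.577, 0.289]
force: [0.6, -0.3, -2.3]
grip_width: 0.279
```

```bash
cat > chk2.py <<'E'
from fit3 import *
import sys
A,DZ,TH=-.0435,.1715-.1746,.545
def main(fn,ctr=(375,295)):
    p=grab_frame("side");plan([.5,-.2,.1],YS)
    o,M=st();o["ee_pos"]=o["ee_pos"]+np.array([-.001,.0015,0])
    T=pose(o,M,[A,o["ee_pos"][2]+DZ,TH,0]);show(T)
    q=proj(p,np.array([T[:3,3]+T[:3,:3]@np.array(v) for v in([-.092,0,0],[-.082,0,.013],[-.082,0,-.013],[-.019,0,.013],[-.019,0,-.013],[.016,0,0],[.09,0,0])]))
    crop(p,ctr,110,100,6,fn,q)
main(sys.argv[1])
E
python3 chk2.py pics/d4s.png
```

```text
t 23.275 pos [ 0.5967 -0.1829  0.1054] toolx [-0.0253 -0.0016 -0.9997] yaw_y 1.934917367585733 q [ 0.39  0.55 -0.19  1.69  0.13  0.94  2.08]
shift mm (tool) [  7.9  18.4 -96.3] spin -0.006 F [ 0.   0.3 -3.3] w 25.8
foot [-60.6  -3.1  57.2] orig [ 13.8  -3.5 102.3] grip [ 60.8  -3.8 130.8] theta 31.2 yawrel deg -0.36
```

View pics/d4s.png

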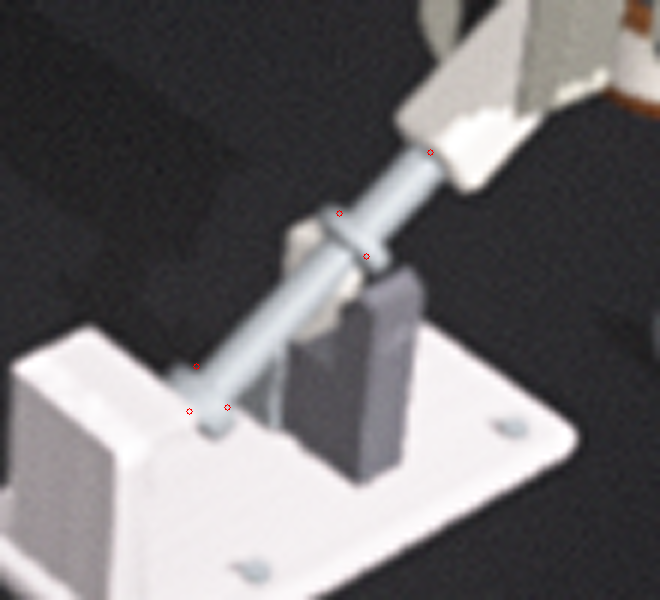

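Request:
{"op": "move_arm", "data": {
  "series": [
    [[22,-3.5,3,0,-0.006],[22,0,1,0,0],[22,0,0,0,0]]
  ]
}}

```text
t: 23.65
ee_pos: [0.5966, -0.1788, 0.1113]
tcp_rot: [-0.29, 1.573, 0.293]
force: [-1.0, -0.2, -3.4]
grip_width: 0.281
```

```bash
python3 chk2.py pics/d5s.png
```

```text
t 23.7 pos [ 0.5967 -0.1789  0.1113] toolx [-0.0219 -0.0023 -0.9998] yaw_y 1.9415763307545628 q [ 0.38  0.54 -0.19  1.69  0.13  0.94  2.08]
shift mm (tool) [ 13.5  15.3 -97.5] spin 0.0 F [ 0.4 -0.6 -3.1] w 26.0
foot [-59.1  -0.1  63.1] orig [ 15.3  -0.1 108.2] grip [ 62.3  -0.1 136.8] theta 31.2 yawrel deg 0.02
```

Request:
{"op": "move_arm", "data": {
  "series": [
    [[22,2.5,0,-5,0],[22,2,0,-5,0],[22,2,0,-5,0],[22,1.5,0,-5,0],[22,1.5,0,-4,0],[22,1,0,-2,0],[22,0,0,0,0]]
  ]
}}

```text
t: 24.58
ee_pos: [0.5697, -0.1896, 0.1006]
tcp_rot: [-0.29, 1.574, 0.292]
force: [-0.4, 0.5, -3.9]
grip_width: 0.277
```

```bash
python3 chk2.py pics/d6s.png
```

```text
t 24.625 pos [ 0.57   -0.1895  0.1007] toolx [-0.0223 -0.0025 -0.9997] yaw_y 1.9407425571154995 q [ 0.41  0.52 -0.19  1.75  0.13  0.9   2.11]
shift mm (tool) [  2.3  15.5 -69. ] spin -0.001 F [-0.3 -0.1 -3.1] w 25.7
foot [-87.9  -0.2  52.5] orig [-13.5  -0.3  97.6] grip [ 33.5  -0.3 126.1] theta 31.2 yawrel deg -0.02
```

View pics/d6s.png

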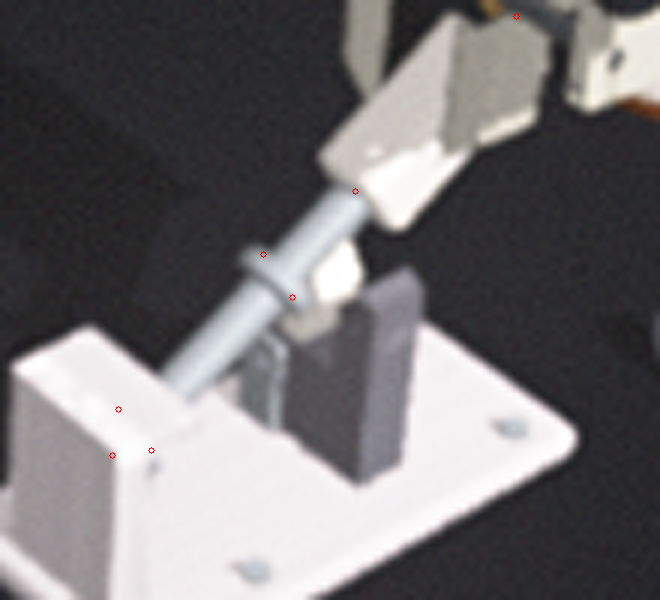

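Request:
{"op": "move_arm", "data": {
  "series": [
    [[22,5,0,2,0],[22,5,0,2,0],[22,5,0,1,0],[22,4,0,0,0],[22,2,0,0,0],[22,0,0,0,0]]
  ],
  "squeeze": 12
}}

```text
t: 25.38
ee_pos: [0.5773, -0.1892, 0.08]
tcp_rot: [-0.293, 1.569, 0.29]
force: [0.5, -1.1, -1.3]
grip_width: 0.282
```

```bash
python3 chk2.py pics/d7s.png
```

```text
t 25.425 pos [ 0.5773 -0.1892  0.08  ] toolx [-0.0175 -0.0053 -0.9998] yaw_y 1.9412380791532198 q [ 0.4   0.56 -0.18  1.75  0.14  0.86  2.1 ]
shift mm (tool) [-18.6  17.9 -76.3] spin -0.0 F [-0.3 -1.5 -1.1] w 25.8
foot [-81.   -2.6  31.8] orig [-6.6 -2.6 76.9] grip [ 40.5  -2.6 105.4] theta 31.2 yawrel deg -0.0
```

View pics/d7s.png

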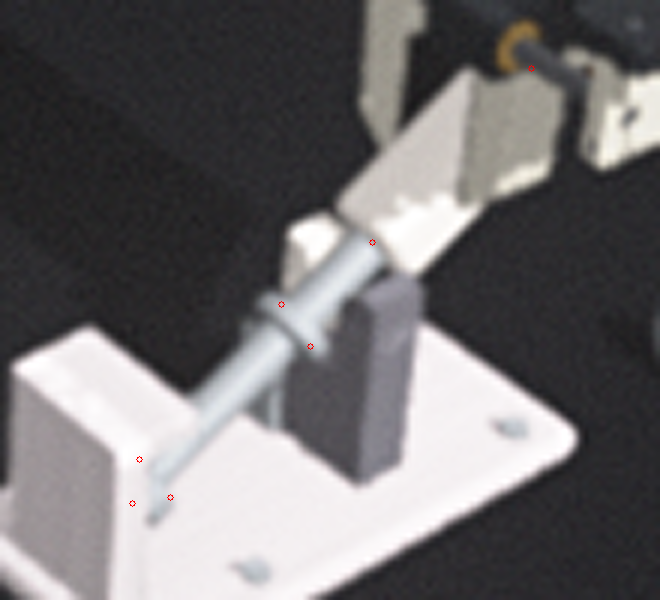

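Request:
{"op": "move_arm", "data": {
  "series": [
    [[22,2,0.5,1.5,0],[22,2,0.5,1.5,0],[22,2,0,1.5,0],[22,2,0,1.5,0],[22,2,0,1,0],[22,0,0,0,0]]
  ]
}}

```text
t: 26.18
ee_pos: [0.5836, -0.1873, 0.0696]
tcp_rot: [-0.294, 1.57, 0.288]
force: [-0.0, -2.5, 0.3]
grip_width: 0.28
```

```bash
python3 chk2.py pics/d8s.png
```

```text
t 26.225 pos [ 0.5836 -0.1873  0.0697] toolx [-0.0172 -0.0074 -0.9998] yaw_y 1.9408389142866236 q [ 0.39  0.58 -0.18  1.74  0.15  0.85  2.09]
shift mm (tool) [-28.8  18.3 -83.1] spin -0.0 F [ 1.  -2.   0.3] w 25.8
foot [-74.4  -3.1  21.5] orig [-0.  -3.1 66.6] grip [47.  -3.1 95.1] theta 31.2 yawrel deg -0.03
```

View pics/d8s.png

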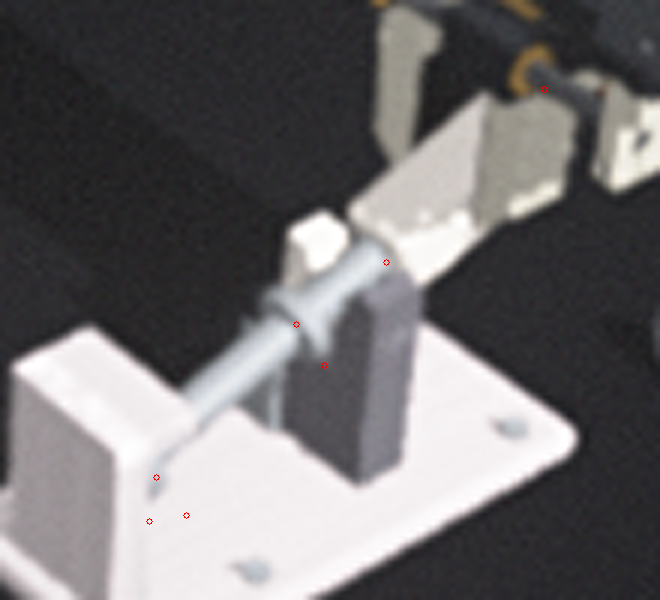

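Rotation is happening: the foot rose (crop 158,480) and stays under the ledge, the neck is in the clip's V, and force is small. Continuing the swing.

Request:
{"op": "move_arm", "data": {
  "series": [
    [[22,2,0.5,1,0],[22,3,0.5,1,0],[22,3,0,0.8,0],[22,3,0,0.6,0],[22,0,0,0,0]]
  ],
  "squeeze": 16
}}

```text
t: 26.85
ee_pos: [0.5866, -0.1856, 0.0603]
tcp_rot: [-0.295, 1.569, 0.287]
force: [-1.3, -2.6, 2.5]
grip_width: 0.286
```

```bash
python3 chk2.py pics/d9s.png
```

```text
t 26.9 pos [ 0.5867 -0.1856  0.0603] toolx [-0.0166 -0.0084 -0.9998] yaw_y 1.9406450480320478 q [ 0.39  0.59 -0.18  1.74  0.15  0.83  2.08]
shift mm (tool) [-38.2  17.8 -86.8] spin -0.001 F [-1.1 -2.   4.1] w 25.8
foot [-70.9  -2.6  12.1] orig [ 3.5 -2.7 57.2] grip [50.6 -2.7 85.7] theta 31.2 yawrel deg -0.04
```

View pics/d9s.png

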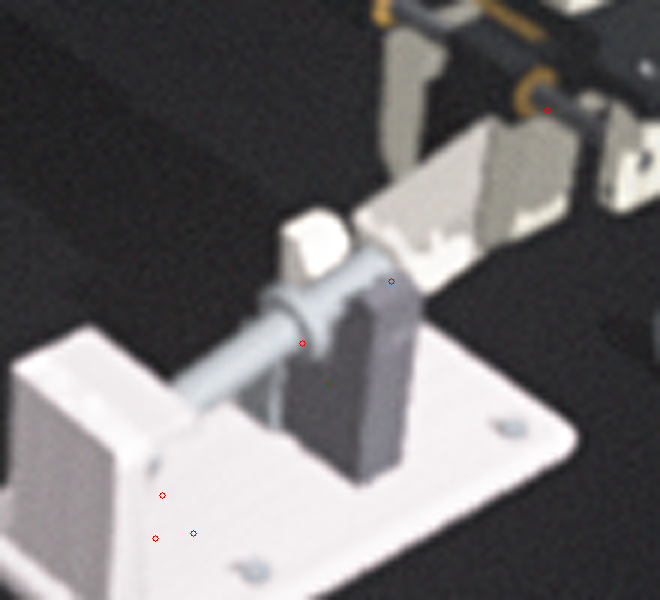

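Request:
{"op": "move_arm", "data": {
  "series": [
    [[22,4,1,0.6,0],[22,4,1,0.6,0],[22,4,0.5,0.4,0],[22,0,0,0,0]]
  ],
  "squeeze": 20
}}

```text
t: 27.4
ee_pos: [0.5874, -0.1849, 0.0579]
tcp_rot: [-0.297, 1.569, 0.282]
force: [-1.9, -2.4, 0.5]
grip_width: 0.28
```

```bash
python3 chk2.py pics/e1s.png
```

```text
t 27.45 pos [ 0.5874 -0.1849  0.0577] toolx [-0.0159 -0.0126 -0.9998] yaw_y 1.9394828358922904 q [ 0.38  0.6  -0.17  1.74  0.15  0.83  2.07]
shift mm (tool) [-40.7  17.2 -87.8] spin -0.002 F [-1.9 -2.   7.8] w 25.5
foot [-69.9  -2.1   9.5] orig [ 4.5 -2.2 54.6] grip [51.5 -2.3 83.2] theta 31.2 yawrel deg -0.11
```

View pics/e1s.png

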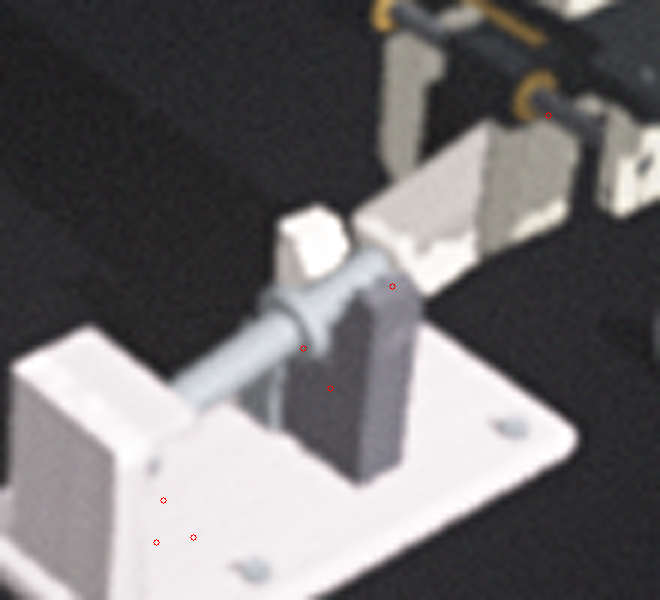

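The jaw is starting to give way (its top moved from crop 285 to 280), with about 11 N of load. Pushing harder.

Request:
{"op": "move_arm", "data": {
  "series": [
    [[22,9,0.5,0.5,0],[22,9,0.5,0.5,0],[22,9,0,0.5,0]]
  ],
  "squeeze": 30
}}

```text
t: 27.82
ee_pos: [0.5906, -0.1819, 0.0363]
tcp_rot: [-0.298, 1.565, 0.282]
force: [0.5, -1.0, -4.1]
grip_width: 0.282
```

```bash
python3 chk2.py pics/e2s.png
```

```text
t 27.875 pos [ 0.5899 -0.1816  0.035 ] toolx [-0.0128 -0.0115 -0.9999] yaw_y 1.9400497053221608 q [ 0.37  0.63 -0.17  1.75  0.16  0.78  2.06]
shift mm (tool) [-63.7  14.9 -91.6] spin -0.001 F [ 1.6 -0.9  2.4] w 26.2
foot [-66.4   0.  -13.2] orig [ 8.  -0.1 31.9] grip [55.  -0.1 60.4] theta 31.2 yawrel deg -0.08
```

View pics/e2s.png

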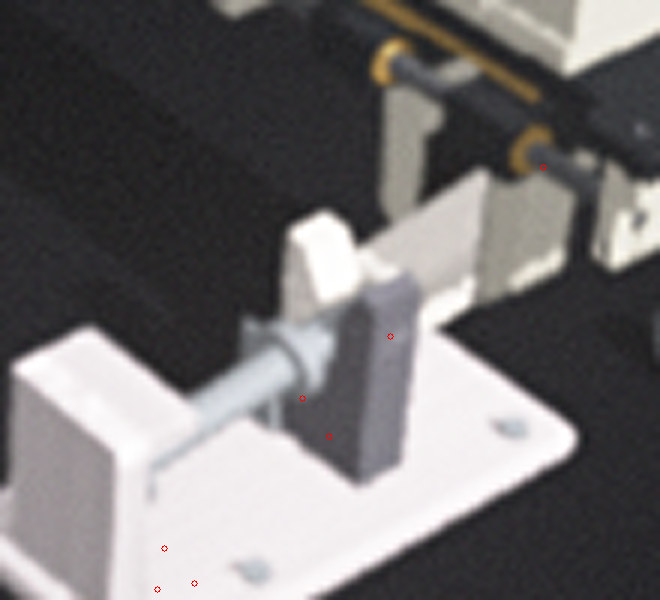

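The neck has snapped past and the jaw is back over the slot (jaw tip at crop 325,225). Comparing with the seated pose.

```bash
cat > seat.py <<'E'
from meas import *
import sys
p=grab_frame("side");c,s=np.cos(YS),np.sin(YS)
Rm=np.array([[c,-s,0],[s,c,0],[0,0,1]])
def W(v): return Rm@np.array(v)+np.array([*HS,.055])
q=proj(p,[W(v) for v in([-.092,0,0],[-.082,0,.013],[-.082,0,-.013],[-.019,0,.013],[-.019,0,-.013],[-.022,-.013,0],[.016,-.013,.013],[.016,-.013,-.013],[.09,-.013,.013],[.09,-.013,-.013],[.09,.013,.013],[.016,.013,.013])])
crop(p,(385,295),110,100,6,sys.argv[1],q)
o,M=st();print(o["ee_pos"],o["force"],"grip pt in holder",inh(o["ee_pos"]+[-.001,.0015,.029]+M[:,0]*-.008).round(1))
E
python3 seat.py pics/e3s.png
```

```text
[ 0.5898 -0.1817  0.0353] [ 0.4412 -0.2385 -1.392 ] grip pt in holder [51.4 -0.1 72.3]
```

View pics/e3s.png

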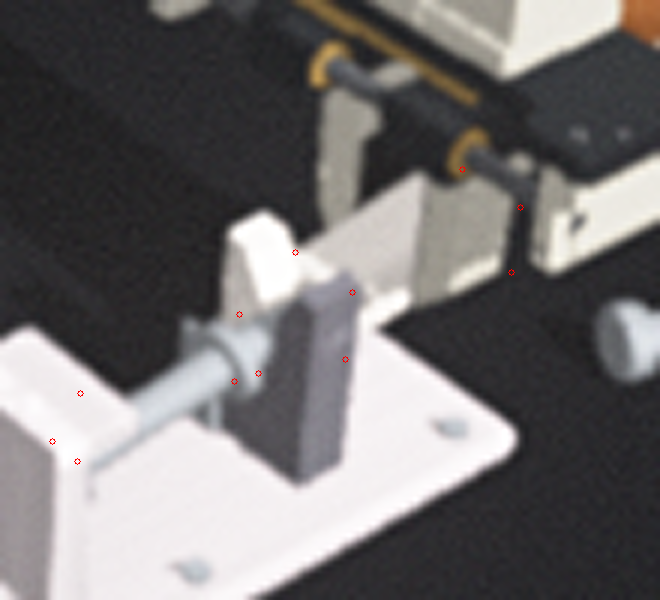

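Collar sits where the seated pose predicts (240,350), but the rod still tilts about 8–10° (foot low). I'll press the handle further down with a lighter grip to level it on the clip floor.

Request:
{"op": "move_arm", "data": {
  "series": [
    [[22,4,0,0.3,0],[22,5,0,0,0],[22,5,0,0,0],[22,5,0,0,0]]
  ],
  "squeeze": 10
}}

```text
t: 28.42
ee_pos: [0.5927, -0.1807, 0.018]
tcp_rot: [-0.297, 1.563, 0.283]
force: [-2.1, 1.5, 14.3]
grip_width: 0.282
```

```bash
python3 seat.py pics/e4s.png
```

```text
[ 0.5927 -0.1806  0.0177] [-0.6977  1.2485 10.264 ] grip pt in holder [54.5 -0.2 54.7]
```

View pics/e4s.png

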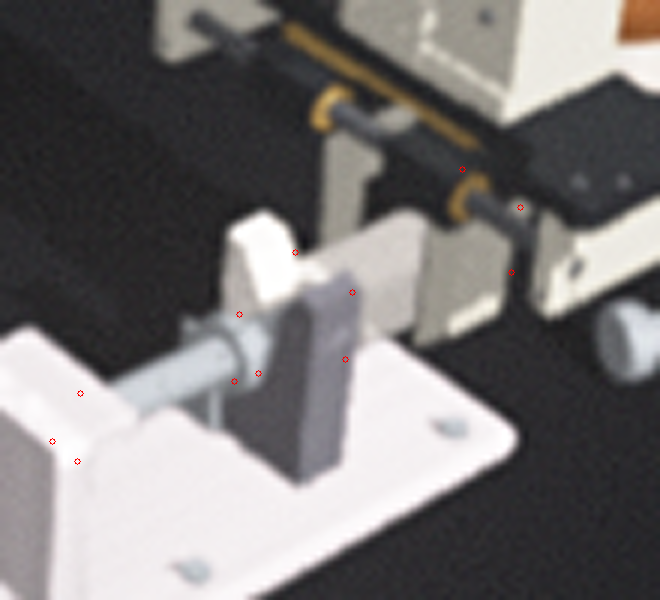

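Handle edges are parallel to the seated prediction, the grip point is at z ≈ 55 mm and the jaw is closed. I'll release and retreat upward.

Request:
{"op": "move_arm", "data": {
  "series": [
    [[22,-1,0,0,0],[70,0,0,0,0],[70,0,0,0,0],[70,0,0,0,0],[70,0,0,0,0],[70,-30,0,0,0],[70,-40,0,0,0],[70,-40,0,0,0],[70,-40,0,0,0],[70,0,50,0,0],[70,0,50,0,0],[70,0,50,0,0],[70,0,50,0,0],[70,0,0,0,0]]
  ]
}}

```text
t: 30.22
ee_pos: [0.5187, 0.0131, 0.171]
tcp_rot: [-0.293, 1.566, 0.284]
force: [-0.2, -0.5, -0.2]
grip_width: 0.761
```

```bash
python3 seat.py pics/f1s.png
python3 - <<'E'
from h import *
p=grab_frame("top");crop(p,(405,245),110,100,6,"pics/f1t.png");cv2.imwrite("pics/f1full.png",p["img"][:,:,::-1])
E
```

```text
[0.5195 0.0104 0.1711] [ 0.931  -0.3638 -0.3638] grip pt in holder [ 55.5 204.4 208.1]
```

View pics/f1s.png

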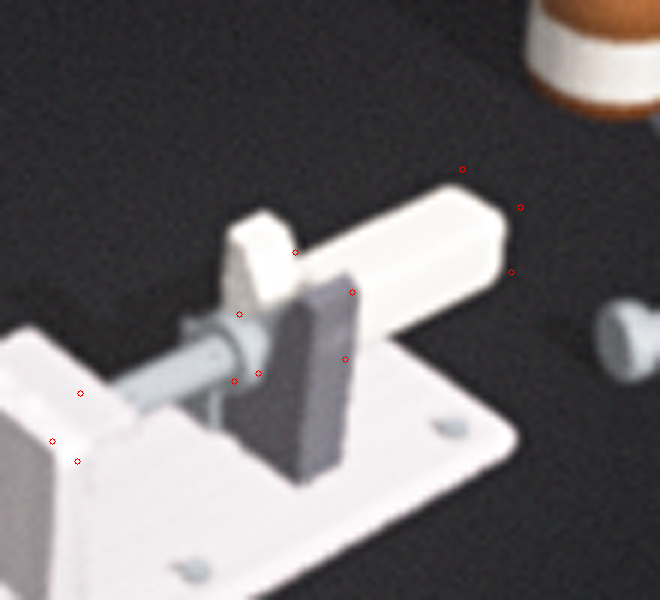

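View pics/f1t.png

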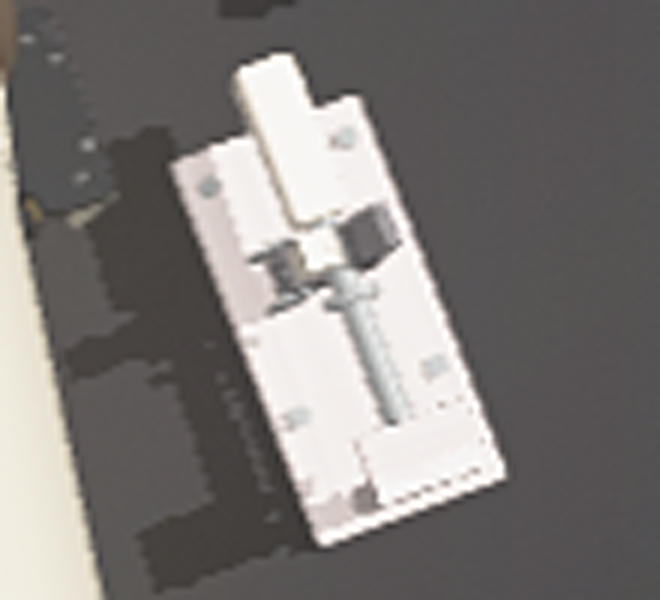

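Run:
```python
from h import *
p=grab_frame("side");a=p["img"][:,:,::-1];cv2.imwrite("pics/f2.png",a)
b=cv2.imread("pics/side0.png")
for n,(x,y,w,h) in dict(jar=(415,220,35,45),sieve=(262,155,45,35),ring=(420,385,65,60),B=(248,238,68,48),C=(428,275,88,35),D=(195,352,118,40)).items():
    print(n,np.abs(a[y:y+h,x:x+w].astype(int)-b[y:y+h,x:x+w]).mean().round(1))
print(get_obs()["t"],get_obs()["qd"].round(3))
```

```text
jar 2.4
sieve 2.6
ring 1.8
B 2.4
C 2.5
D 2.2
30.375 [ 0.018  0.008  0.016 -0.007 -0.001 -0.    -0.   ]
```

View pics/f2.png

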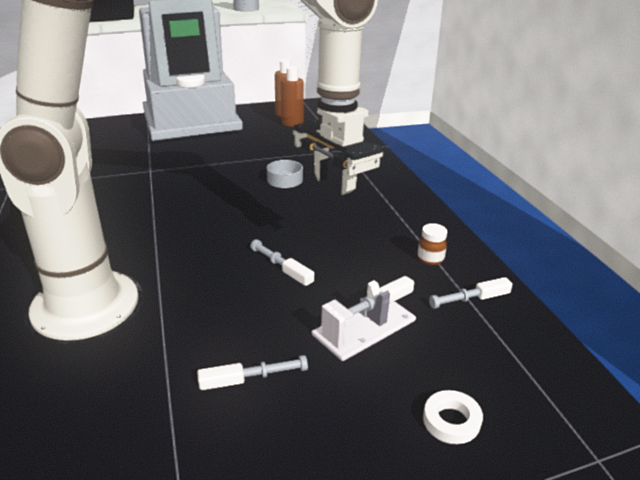

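The tamper sits in the holder at about (370,300) with the jaw over it. The bystanders and the other tampers are unchanged, and the gripper is well clear. Handing in.

```bash
python3 -c "
from bench import *
print(job_done())"
```

```text
the job is handed in; nothing more can be done
None
```

The leftmost tamper is in its holder and I handed the job in at about 30.4 s; no verdict was reported. I tilted the tamper by letting it pivot in a light grip, hooked its foot under the ledge and swung the handle down. The neck snapped past the sprung jaw, and I then let go and backed away.

**Last checks that passed:**
- The jaw is back in its closed position over the rod, and the rod runs under the ledge.
- The collar is on the ledge side of the fork and the handle is on the far side.
- The jar, sieve, ring and the other three tampers look unchanged from the first picture.
- The gripper is clear, with no contact force beyond sensor noise.

**What failed or disagreed:**
- **Height reading:** the reported tool height was about 29 mm lower than the real one. My first grasp closed above the handle and touched nothing. I found the offset when the fingers met the bench at 14.5 N.
- **First lift:** at 12 N of squeeze the tamper came up level instead of pivoting, so I set it down and lifted again at 5 N.
- **First hook-in:** at 38° of tilt the handle would have met the fixed prong. I backed out, reduced the tilt to about 31° against the bench and went in again.
- **Cameras:** the two disagreed by about 3 mm, so I measured the tamper and holder in the same picture.
- **Final pose:** the handle looks about 2° low compared with a perfectly level seated pose. I put this down to play in the clip, because the centre of mass lies beyond the fork.

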